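# Swap the cartridges in a desktop backup dock

### The job

Change over the backup cartridges: switch the dock's power off at the lever before touching anything else, slide the dock's lock open, take the used cartridge out of the dock and lay it flat in the wooden tray, and slide every fresh cartridge lying on the desk fully home into a bay of its own, rounded end first. Then, with the power still off, slide the lock shut again, and last of all switch the power back on. Leave the mug, the books and the stapler where they are.

Things in the scene. Friction and masses are not known exactly. Their poses are not given: they have to be found in the camera images.
- dock: Low grey backup dock, fixed, 224 mm wide (y), 37 high. Origin: front face centre, on the desk; x points into it, bays open to -x. Roofed from x = 0 to 98; in front a bare plate 4 mm thick, also the bay floor, reaches to x = -98. Three bays 80 mm apart, each 64 wide, 26 high, 83 deep. A seated cartridge touches the back wall; its block ends 3 mm inside the face, its tongue sticks out 37.
- bay_left (a point): Seated place in the left bay: where a cartridge's origin lies when fully home against the back wall (dock x = 43, y = 80, z = 15 mm, 11 above the bay floor). Axes as the dock; the cartridge's x then points along the dock's x.
- bay_mid (a point): Seated place in the middle bay: where a cartridge's origin lies when fully home against the back wall (dock x = 43, y = 0, z = 15 mm, 11 above the bay floor). Axes as the dock; the cartridge's x then points along the dock's x.
- bay_right (a point): Seated place in the right bay: where a cartridge's origin lies when fully home against the back wall (dock x = 43, y = -80, z = 15 mm, 11 above the bay floor). Axes as the dock; the cartridge's x then points along the dock's x.
- lock (a joint): Lock of the dock, m: 0 = locked (starts so), 0.020 = open, moving along dock +y. Steel bar on the top front edge with three hanging tabs 12 mm wide (z = 10 to 30, x = -5 to -1): locked, each stands 20 mm to the +y side of a bay's centre, beside the tongue, and blocks the block; open, between bays. Shuts only if cartridges are within 4 mm of home. Friction 1.5 N, stays put.
- lock_grip (a point): Centre of the lock's black grip block on the dock's roof, 24 (dock x) x 16 (dock y) x 24 mm high, its top 65 mm above the desk; moves with the lock. At dock x = 20, y = 30 when locked, y = 50 when open. Pinch or push it along y; nothing else stands on the roof.
- power: Grey power switch box, fixed, 110 (x) x 70 (y) x 20 mm. Origin: centre of its underside; z up.
- lever (a joint): Power lever on the switch box, rad: 0 = off, leaning 0.6 rad towards the box's -x (roughly to the robot); 1.2 = on, leaning 0.6 rad to +x. Its weighted bar makes it drop over to whichever end is nearer, upright at 0.6; under 3 N at the bar. Starts on.
- lever_bar (a point): Centre of the lever's dark steel cross bar, 44 mm long (along the box's y), 18 mm thick, 55 mm from the hinge. Easily pushed over along the box's x with closed fingers.
- lever_hinge (a point): Hinge of the lever: over the box's centre, 22 mm above the desk; the hinge axis is the box's y.
- tray: Dark wooden tray for used cartridges, fixed, outside 180 (x) x 130 (y) mm, 22 mm high, walls and floor 5 mm. Origin: centre of its underside.
- full_left: Used cartridge seated in the left bay at the start; just one of the three full_ ones is there in a run. Black block 80 (x) x 60 (y) x 22 mm, corners at +x rounded (radius 10); at -x a grey tongue handle 40 long x 24 wide x 18 high on the centre line: 120 mm in all, 0.12 to 0.21 kg. Origin: centre of the 80 mm block, 11 mm above what it lies on; tongue middle at x = -60. Same either way up.
- full_mid: Used cartridge seated in the middle bay at the start; just one of the three full_ ones is there in a run. Black block 80 (x) x 60 (y) x 22 mm, corners at +x rounded (radius 10); at -x a grey tongue handle 40 long x 24 wide x 18 high on the centre line: 120 mm in all, 0.12 to 0.21 kg. Origin: centre of the 80 mm block, 11 mm above what it lies on; tongue middle at x = -60. Same either way up.
- full_right: Used cartridge seated in the right bay at the start; just one of the three full_ ones is there in a run. Black block 80 (x) x 60 (y) x 22 mm, corners at +x rounded (radius 10); at -x a grey tongue handle 40 long x 24 wide x 18 high on the centre line: 120 mm in all, 0.12 to 0.21 kg. Origin: centre of the 80 mm block, 11 mm above what it lies on; tongue middle at x = -60. Same either way up.
- fresh_1: Fresh cartridge flat on the desk; two or three of the fresh_ ones are there in a run. Black block 80 (x) x 60 (y) x 22 mm, corners at +x rounded (radius 10); at -x a grey tongue handle 40 long x 24 wide x 18 high on the centre line: 120 mm in all, 0.12 to 0.21 kg. Origin: centre of the 80 mm block, 11 mm above what it lies on; tongue middle at x = -60. Same either way up.
- fresh_2: Fresh cartridge flat on the desk; two or three of the fresh_ ones are there in a run. Black block 80 (x) x 60 (y) x 22 mm, corners at +x rounded (radius 10); at -x a grey tongue handle 40 long x 24 wide x 18 high on the centre line: 120 mm in all, 0.12 to 0.21 kg. Origin: centre of the 80 mm block, 11 mm above what it lies on; tongue middle at x = -60. Same either way up.
- fresh_3: Fresh cartridge flat on the desk; two or three of the fresh_ ones are there in a run. Black block 80 (x) x 60 (y) x 22 mm, corners at +x rounded (radius 10); at -x a grey tongue handle 40 long x 24 wide x 18 high on the centre line: 120 mm in all, 0.12 to 0.21 kg. Origin: centre of the 80 mm block, 11 mm above what it lies on; tongue middle at x = -60. Same either way up.
- mug: White mug, 80 mm wide, 90 mm high, standing; bystander. Origin under its centre.
- books: Two closed books lying, 210 x 145 x 50 mm; bystander. Origin under the centre.
- stapler: Black stapler, 140 x 36 x 44 mm; bystander. Origin under the centre.
Things that resemble listed ones, but are neither listed nor needed, are in the scene too. What is shaped like the fresh_1 but purple or turquoise is not meant.

How it is judged:
By the outcome, as a careful person would: the job done as asked, in the order asked, and still so for the second after the job is handed in, with the robot touching nothing.
Of full_left, full_mid, full_right only 1 to 1 are there at a start; the rules pass over those that are not, and their reading is None.
Of fresh_1, fresh_2, fresh_3 only 2 to 3 are there at a start; the rules pass over those that are not, and their reading is None.
At some moment in a run one of fresh_1, fresh_2, fresh_3 may be knocked a few centimetres aside while the robot is not near it.
Once in a run the grip may slacken for a moment while it holds something.
It also fails if it takes over 210 s, if anything falls off the work surface, if the arm or the gripper's body presses on something with over 40 N, if the wrist force passes 120 N, or if a joint passes its speed limit or range.

### The arm

A 6-joint arm with a two-finger parallel gripper is mounted at the origin on the work surface. World frame = base frame: x ahead of the robot, y to its left, z up, the work surface at z = 0. Lengths are in m, angles in rad, forces in N, time in s.
With the tool pointing down it reaches from about 0.35 to 0.975 m from the base axis. Payload 4.9 kg.
Tool frame: the origin (TCP) lies at the very end of the fingers, on their centre line; the grasp point (between the pads) lies 19 mm behind it; z points along the fingers, y is the line along which they close (so a half turn about z gives the same grasp; the last joint's range is limited). The gripper opens to 85 mm and grips with 20 to 120 N. Pads are 22 mm wide; open, the fingers measure 114 mm over their backs; the gripper's body (76 mm by 85 mm) begins 54 mm behind the grasp point. The pads swing forward as they close: fully open they stand 13 mm farther back than shut.
Start: joints at [-1.439, 0.053, 1.613, -0, 1.476, -0.119], TCP at [0.155, -0.605, 0.231] pointing down, gripper open.
Joint ranges: [-3.01, 3.01], [-1.01, 2.22], [0.06, 2.58], [-1.02, 4.17], [0.09, 2.62], [-3.14, 3.14]. Speed limits (rad/s): [2.57, 2.57, 3.14, 3.14, 3.14, 3.14].

### API

Orientations are given as a unit quaternion [w, x, y, z].
In Python, from plant import manip gives the robot as it stands.
- The arm moves only by the tool send_rows, never from a script. Its argument "increments" is a list of rows, each an object of numbers: "claw": the closure, from -1 (fully open) to 1 (shut); "dx", "dy", "dz": the shift along the tool's x, y, z in units of 0.5 m (1.0 is 0.5 m); "yaw": the turn about the tool's z in units of 1.5 rad (1.0 is 1.5 rad). A call has 1 to 20 rows; each row is the pose to reach, as a shift and turn from the pose commanded when the call began, along the tool's axes at that moment; what a row does not reach only later rows make up. A row lasts 1/8 s, in which the tool goes at most 62.5 mm and 10.7 degrees, less where a joint would pass 70% of its speed; a pose out of reach is approached as far as the arm can. A call with a number of a shift or a turn outside -1 to 1 is refused whole. A call with a gripper value outside its range is refused whole. The fingers move at their own pace and stop on an object; the grip force is fixed at half the most. Time passes only in rows, so rows that repeat a pose let the fingers close. It gives the time, the measured TCP pose, the force, the opening and the grip force at its end, in the units of the state.
- manip.state(): the state, without advancing time (a new reading comes with each control period).
- manip.grab_frame(name): name is "scene" or "top"; returns the picture (384x512x3 uint8, red, green, blue); there is no depth.
- manip.camera_params(name): a dict with "camera_matrix" (3x3 intrinsics, pixels), "extrinsics" (4x4, takes a point from world to camera coordinates). Camera axes: x right, y down, z forward; pixel columns grow to the right and rows downward; lengths in m; the calibration is good to about 2 mm. A picture is of the moment at which its call begins. camera_params takes no time and is no camera call.
- manip.job_done(): hands the job in; it is judged then, once.
The state is a dict: "time": time; "joint_pos": joint angles; "joint_vel": joint speeds; "joint_efforts": joint torques, N m; "tool_pos": TCP position; "tool_rot": TCP orientation; "contact_force": force on the tool from outside, world axes, zero at the start; "ft_torque": the same for the moment, N m; "gripper_width": opening from 0.0 (shut) to 1.0 (fully open); "grasp_force": force on a finger pad.
Only numpy, scipy, OpenCV 4.12 (cv2) and the standard library are available. Lean on these libraries where they do the work, as an engineer would, in place of code of your own. Each camera call takes 0.05 s, during which the arm holds its last target. There are 200 camera calls.

## Working session

There is one attempt and no reset: what is moved stays moved. The work goes in short steps, Python scripts to look and compute and a tool call to move; the robot and the scene stay as the last step left them, time stands still between calls to the robot, and variables do not carry over. Pictures are saved under pics/ and viewed, at most 14 in all, crops included, and the job is handed in when it is done.

Besides the shell and the picture viewer there is one more tool, called after "Emit:" as name(argument=value, ...), one argument or row to a line, values as JSON. send_rows: Moves the arm, as the interface text tells. Shifts and turns lie within -1 to 1; 1 stands for 0.5 m of shift or 1.5 rad of turn. Its arguments: {"type":"object","properties":{"increments":{"type":"array","items":{"type":"object","properties":{"claw":{"type":"number"},"dx":{"type":"number"},"dy":{"type":"number"},"dz":{"type":"number"},"yaw":{"type":"number"}}}}},"required":["increments"]}

```bash
mkdir -p pics; cat > h.py <<'E'
import numpy as np, cv2
from plant import manip
def cam(n):
    p=manip.camera_params(n); return np.array(p["camera_matrix"]),np.array(p["extrinsics"])
def ray(n,u,v,z):
    K,E=cam(n); R,t=E[:3,:3],E[:3,3]; c=-R.T@t
    d=R.T@np.linalg.solve(K,[u,v,1.]); return c+d*(z-c[2])/d[2]
def proj(n,P):
    K,E=cam(n); q=K@(E[:3,:3]@np.array(P)+E[:3,3]); return q[:2]/q[2]
def snap(n,f):
    im=np.array(manip.grab_frame(n))[:,:,::-1].copy(); cv2.imwrite(f'pics/{f}.png',im); return im
E
python3 - <<'E'
from h import *
for n in("scene","top"):
    snap(n,n+"0"); K,E=cam(n); print(n,K.round(1).tolist(),(-E[:3,:3].T@E[:3,3]).round(3), E[:3,:3].round(3).tolist())
s=manip.state(); print(s)
E
```

```text
scene [[398.2, 0.0, 255.4], [0.0, 398.2, 189.7], [0.0, 0.0, 1.0]] [ 1.067 -0.426  0.981] [[0.512, 0.859, 0.01], [0.69, -0.404, -0.601], [-0.512, 0.315, -0.799]]
top [[365.7, 0.0, 252.7], [0.0, 365.7, 188.9], [0.0, 0.0, 1.0]] [ 0.376 -0.07   1.108] [[-0.01, -1.0, 0.002], [-0.993, 0.01, -0.121], [0.121, -0.003, -0.993]]
{'time': 0.1, 'joint_pos': array([-1.43903787e+00,  5.33052416e-02,  1.61418400e+00,  4.37536324e-05,
        1.47601584e+00, -1.18987085e-01]), 'joint_vel': array([ 9.68534709e-04, -9.27852454e-04, -3.47830116e-03,  1.06083274e-03,
       -3.49686584e-05, -1.84074332e-03]), 'joint_efforts': array([ 3.14740328e-04, -3.94905996e+01, -3.71364605e+01, -1.09982554e-04,
        3.90616202e-03,  1.53456153e-05]), 'tool_pos': array([ 0.1550225 , -0.60487237,  0.23016073]), 'tool_rot': array([-9.56333343e-04,  9.92150931e-01,  1.25042455e-01,  1.56701536e-05]), 'contact_force': array([-0.4809405 , -0.291634  ,  0.32282054]), 'ft_torque': array([ 0.03994876, -0.04061187,  0.05472836]), 'grasp_force': 0.0, 'gripper_width': 0.9990380031991416}
```

View pics/top0.png

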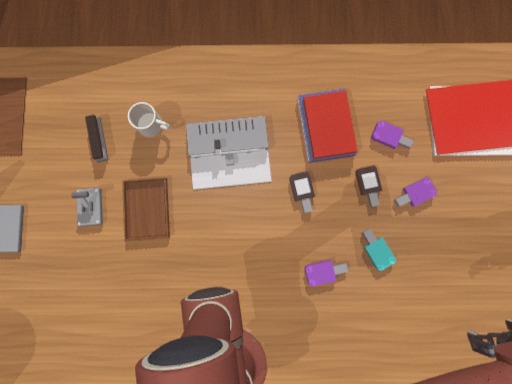

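View pics/scene0.png

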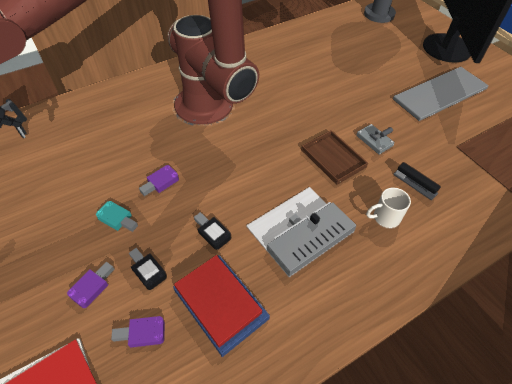

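Top: dock around (230,153) with a tongue in the middle bay at (230,160), switch box (89,207), tray (147,209), fresh cartridges at (302,190) and (369,183). The purple and turquoise ones are decoys. Scene: dock (303,235), box (376,138), fresh at (213,232) and (148,270).

```bash
python3 - <<'E'
from h import *
a=cv2.imread('pics/top0.png');b=cv2.imread('pics/scene0.png')
def c(im,x,y,w,h,W,H): return cv2.resize(im[y:y+h,x:x+w],(W,H),interpolation=cv2.INTER_CUBIC)
o=np.vstack([np.hstack([c(a,180,110,100,85,400,340),c(b,240,180,120,100,400,340)]),
 np.hstack([c(a,65,180,50,50,260,260),c(a,280,155,110,65,440,260),np.zeros((260,100,3),np.uint8)])])
o[340:600,700:800]=c(a,120,175,50,75,100,260)[:,:100]
cv2.imwrite('pics/crop1.png',o)
E
```

```text
(no output)
```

View pics/crop1.png

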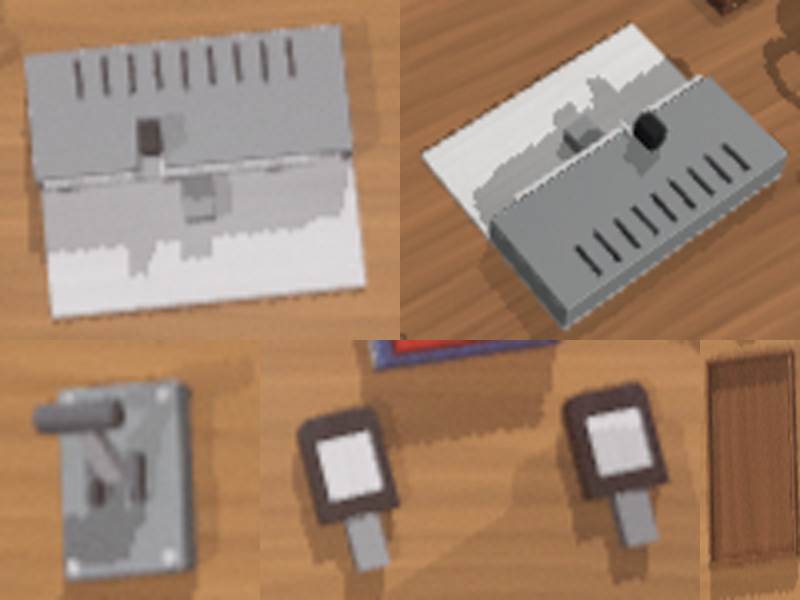

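Crop: dock roof corners, plate front corners, tongue in the mid bay, grip left of it, lever bar leaning up (+x, on). Now compute positions.

```bash
cat >> h.py <<'E'
def carts(im,n,zt=.022,amin=100):
    "black cartridges by white label inside dark block; returns block centre & yaw"
    hsv=cv2.cvtColor(im,cv2.COLOR_BGR2HSV); out=[]
    w=((hsv[...,1]<50)&(hsv[...,2]>170)).astype(np.uint8)
    k,l,st,ce=cv2.connectedComponentsWithStats(w)
    for i in range(1,k):
        if not 60<st[i,4]<400: continue
        d=cv2.dilate((l==i).astype(np.uint8),np.ones((7,7)))-(l==i)
        if np.median(hsv[...,2][d>0])>110: continue
        P=ray(n,*ce[i],zt); out.append((P.round(4),ce[i].round(1),st[i,4]))
    return out
E
python3 - <<'E'
from h import *
C=lambda x,y:(180+x/4-.4,110+y/4-.4)
f=lambda pts,z:[ray('top',*p,z)[:2] for p in pts]
roof=f([C(25,57),C(340,25)],.037); pl=f([C(53,318),C(365,285)],.004); rf=f([C(40,182),C(352,152)],.037)
for nm,q in(('roofback',roof),('roof front',rf),('plate',pl)): print(nm,np.round(q,4).tolist(),'w',np.linalg.norm(q[0]-q[1]).round(4),'yaw',np.arctan2(*((q[0]-q[1])*[-1,1])).round(4), np.mean(q,0).round(4))
print('depth',np.linalg.norm(np.mean(roof,0)-np.mean(pl,0)))
print('tongue end',ray('top',*C(199,221),.024),'grip',ray('top',*C(150,122),.065))
B=lambda x,y:(65+x/5.2-.4,180+y/5.2-.4)
q=f([B(65,45),B(185,40),B(190,230),B(70,238)],.02); print('box',np.round(q,4).tolist(),np.mean(q,0))
print('bar ends z=.067',f([B(37,78),B(123,73)],.069))
T=lambda x,y:(120+x/2-.25,175+y/3.467-.4)
q=f([T(7,12),T(92,12),T(97,222),T(10,225)],.022); print('tray',np.round(q,4).tolist(),np.mean(q,0))
a=cv2.imread('pics/top0.png');b=cv2.imread('pics/scene0.png')
for n,im in(('top',a),('scene',b)):
  for c in carts(im,n): print(n,c)
D=lambda x,y:(280+x/4-.4,155+y/4-.4)
for e in((105,168,'a'),):pass
print('tongue ends',f([D(113,230),D(378,204)],.020))
# scene view dock check
S=lambda x,y:(240+(x-400)*.3-.4,180+y/3.4-.4)
print('scene plate corners',ray('scene',*S(423,155),.004),ray('scene',*S(632,23),.004),'roof',ray('scene',*S(785,155),.037),ray('scene',*S(565,322),.037),'grip',ray('scene',*S(655,118),.065))
E
```

```text
roofback [[0.7069, 0.1262], [0.7295, -0.1115]] w 0.2388 yaw 0.0948 [0.7182 0.0073]
roof front [[0.6108, 0.1139], [0.6313, -0.1191]] w 0.2339 yaw 0.088 [ 0.6211 -0.0026]
plate [[0.5126, 0.1086], [0.5355, -0.1289]] w 0.2386 yaw 0.0963 [ 0.5241 -0.0102]
depth 0.1949147768514714
tongue end [ 0.58253863 -0.00376713  0.024     ] grip [0.6484818  0.02930768 0.065     ]
box [[0.5167, 0.4524], [0.5189, 0.3835], [0.4098, 0.3763], [0.406, 0.4443]] [0.46281573 0.4141399 ]
bar ends z=.067 [array([0.49222928, 0.44339032]), array([0.49451406, 0.39637103])]
tray [[0.5458, 0.3147], [0.5446, 0.1872], [0.3643, 0.1766], [0.3631, 0.3043]] [0.45446586 0.24569448]
top (array([ 0.5333, -0.4232,  0.022 ]), array([369.2, 179.8]), np.int32(184))
top (array([ 0.516 , -0.2209,  0.022 ]), array([302. , 186.2]), np.int32(195))
scene (array([-0.4181,  0.121 ,  0.022 ]), array([185. ,  32.7]), np.int32(62))
scene (array([ 0.5176, -0.2217,  0.022 ]), array([214.1, 230.6]), np.int32(173))
scene (array([ 0.5347, -0.4249,  0.022 ]), array([147.7, 269.4]), np.int32(209))
tongue ends [array([ 0.43824259, -0.23659856]), array([ 0.45559812, -0.43474996])]
scene plate corners [ 0.53846358 -0.12936202  0.004     ] [0.51486818 0.10826737 0.004     ] roof [0.70969779 0.12144623 0.037     ] [ 0.7391271  -0.11920793  0.037     ] grip [0.63821043 0.03489556 0.065     ]
```

```bash
cat >> h.py <<'E'
import sys
def plan(wps,sag=0.0):
    """wps: (x,y,z,theta,claw[,extra rows]); prints rows from the present pose"""
    s=manip.state(); p=np.array(s['tool_pos']); w,x,y,z=s['tool_rot']
    th=2*np.arctan2(y,x); th=(th+np.pi)%(2*np.pi)-np.pi
    X=np.array([np.cos(th),np.sin(th),0]); Y=np.array([np.sin(th),-np.cos(th),0]); Z=np.array([0,0,-1.])
    tot=0;prev,pt=p,th
    print('pose',p.round(4),'th',round(th,4),'F',np.round(s['contact_force'],1),'w',round(s['gripper_width'],3),'gf',round(s['grasp_force'],1),'t',round(s['time'],1),'q',np.round(s['joint_pos'],2))
    for q in wps:
        t=np.array(q[:3]);d=t-p; dt=-(q[3]-th)
        n=int(max(np.ceil(np.linalg.norm(t-prev)/.0625+.3),np.ceil(abs(q[3]-pt)/.18+.3)))+(q[5] if len(q)>5 else 0)
        tot+=n;prev,pt=t,q[3]
        print(f'  x{n}: dx {d@X/.5:.4f} dy {d@Y/.5:.4f} dz {d@Z/.5:.4f} yaw {dt/1.5:.4f} claw {q[4]}')
    print('rows',tot)
O=np.array([.6225,-.003]);PSI=.094
def dk(x,y): 
    c,s_=np.cos(PSI),np.sin(PSI); return O+np.array([c*x-s_*y,s_*x+c*y])/1000
E
python3 -c "
from h import *
plan([(.48,-.3,.23,.06,1),(.62,-.13,.2,.06,1,2)])"
```

```text
pose [ 0.155  -0.6049  0.2302] th 0.2507 F [-0.5 -0.3  0.3] w 0.999 gf 0.0 t 0.1 q [-1.44  0.05  1.61  0.    1.48 -0.12]
  x8: dx 0.7809 dy -0.4294 dz 0.0003 yaw 0.1272 claw 1
  x6: dx 1.1365 dy -0.6893 dz 0.0603 yaw 0.1272 claw 1
rows 14
```

Emit:
send_rows(
  increments=[
    {"dx":0.78,"dy":-0.43,"dz":0,"yaw":0.127,"claw":1},
    {"dx":0.78,"dy":-0.43,"dz":0,"yaw":0.127,"claw":1},
    {"dx":0.78,"dy":-0.43,"dz":0,"yaw":0.127,"claw":1},
    {"dx":0.78,"dy":-0.43,"dz":0,"yaw":0.127,"claw":1},
    {"dx":0.78,"dy":-0.43,"dz":0,"yaw":0.127,"claw":1},
    {"dx":0.78,"dy":-0.43,"dz":0,"yaw":0.127,"claw":1},
    {"dx":0.78,"dy":-0.43,"dz":0,"yaw":0.127,"claw":1},
    {"dx":0.99,"dy":-0.686,"dz":0.05,"yaw":0.127,"claw":1},
    {"dx":0.99,"dy":-0.686,"dz":0.05,"yaw":0.127,"claw":1},
    {"dx":0.99,"dy":-0.686,"dz":0.05,"yaw":0.127,"claw":1},
    {"dx":0.99,"dy":-0.686,"dz":0.05,"yaw":0.127,"claw":1},
    {"dx":0.99,"dy":-0.686,"dz":0.05,"yaw":0.127,"claw":1},
  ],
)

```text
time: 1.6
tool_pos: [0.5492, -0.1505, 0.206]
tool_rot: [0.0, 1.0, 0.03, -0.0]
contact_force: [0.9, 0.3, 0.5]
gripper_width: 0.002
grasp_force: 0.0
```

```bash
python3 -c "
from h import *
plan([(.58,.3,.2,.06,1),(.555,.418,.12,.06,1),(.555,.418,.055,.06,1)])"
```

```text
pose [ 0.5492 -0.1505  0.206 ] th 0.0606 F [0.9 0.3 0.5] w 0.002 gf 0.0 t 1.6 q [-0.4  -0.06  1.77 -0.    1.43  1.11]
  x8: dx 0.1161 dy -0.8956 dz 0.0119 yaw 0.0004 claw 1
  x3: dx 0.0805 dy -1.1342 dz 0.1719 yaw 0.0004 claw 1
  x2: dx 0.0805 dy -1.1342 dz 0.3019 yaw 0.0004 claw 1
rows 13
```

Emit:
send_rows(
  increments=[
    {"dx":0.116,"dy":-0.896,"dz":0.012,"claw":1},
    {"dx":0.116,"dy":-0.896,"dz":0.012,"claw":1},
    {"dx":0.116,"dy":-0.896,"dz":0.012,"claw":1},
    {"dx":0.116,"dy":-0.896,"dz":0.012,"claw":1},
    {"dx":0.116,"dy":-0.896,"dz":0.012,"claw":1},
    {"dx":0.116,"dy":-0.896,"dz":0.012,"claw":1},
    {"dx":0.116,"dy":-0.896,"dz":0.012,"claw":1},
    {"dx":0.116,"dy":-0.896,"dz":0.012,"claw":1},
    {"dx":0.116,"dy":-0.896,"dz":0.012,"claw":1},
  ],
)

```text
invalid input
```

Emit:
send_rows(
  increments=[
    {"dx":-0.035,"dy":-0.242,"dz":0.16,"claw":1},
    {"dx":-0.035,"dy":-0.242,"dz":0.16,"claw":1},
    {"dx":-0.035,"dy":-0.242,"dz":0.16,"claw":1},
    {"dx":-0.035,"dy":-0.242,"dz":0.29,"claw":1},
    {"dx":-0.035,"dy":-0.242,"dz":0.29,"claw":1},
    {"dx":-0.07,"dy":-0.243,"dz":0.29,"claw":1},
    {"dx":-0.1,"dy":-0.245,"dz":0.29,"claw":1},
    {"dx":-0.13,"dy":-0.247,"dz":0.29,"claw":1},
    {"dx":-0.16,"dy":-0.248,"dz":0.29,"claw":1},
    {"dx":-0.19,"dy":-0.249,"dz":0.29,"claw":1},
    {"dx":-0.22,"dy":-0.249,"dz":0.29,"claw":1},
    {"dx":-0.22,"dy":-0.249,"dz":0.29,"claw":1},
    {"dx":-0.1,"dy":-0.249,"dz":0.29,"claw":1},
    {"dx":-0.1,"dy":-0.249,"dz":0.29,"claw":1},
    {"dx":-0.1,"dy":-0.249,"dz":0.1,"claw":1},
    {"dx":-0.1,"dy":-0.249,"dz":0.1,"claw":1},
    {"dx":0,"dy":0,"dz":0,"claw":1},
    {"dx":0,"dy":0,"dz":0,"claw":1},
    {"dx":0,"dy":0,"dz":0,"claw":1},
  ],
)

```text
invalid input
```

```bash
python3 -c "
from h import *
a=snap('top','top1');b=snap('scene','scene1')
o=np.hstack([cv2.resize(a[150:300,60:260],(400,300)),cv2.resize(b[90:240,280:480],(400,300))])
cv2.imwrite('pics/c2.png',o)
g=dk(20,30)
plan([(.6,.12,.2,PSI,-1),(*g,.12,PSI,-1),(*g,.046,PSI,-1,1)])
print(carts(a,'top'),carts(b,'scene'))"
```

```text
pose [ 0.5492 -0.1514  0.2064] th 0.0587 F [ 0.7 -0.1 -0.4] w -0.002 gf 0.0 t 1.7 q [-0.4  -0.06  1.77 -0.    1.43  1.11]
  x5: dx 0.1334 dy -0.5360 dz 0.0129 yaw -0.0235 claw -1
  x3: dx 0.2017 dy -0.3491 dz 0.1729 yaw -0.0235 claw -1
  x3: dx 0.2017 dy -0.3491 dz 0.3209 yaw -0.0235 claw -1
rows 11
[(array([ 0.5327, -0.4237,  0.022 ]), array([369.3, 180. ]), np.int32(190)), (array([ 0.5222, -0.2094,  0.022 ]), array([298.1, 184.1]), np.int32(69))] [(array([ 0.5176, -0.2217,  0.022 ]), array([214.1, 230.6]), np.int32(173)), (array([ 0.5342, -0.4249,  0.022 ]), array([147.6, 269.3]), np.int32(212))]
```

View pics/c2.png

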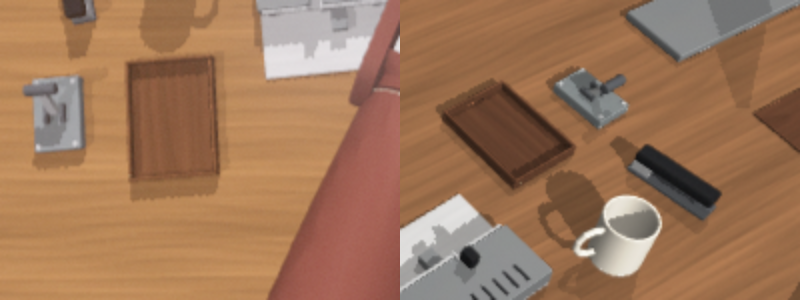

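The calls were refused (yaw was missing), so nothing moved and the lever is still on: bar at crop (41,88), the far side. Resending with all fields.

Emit:
send_rows(
  increments=[
    {"dx":0.116,"dy":-0.896,"dz":0.012,"yaw":0,"claw":1},
    {"dx":0.116,"dy":-0.896,"dz":0.012,"yaw":0,"claw":1},
    {"dx":0.116,"dy":-0.896,"dz":0.012,"yaw":0,"claw":1},
    {"dx":0.116,"dy":-0.896,"dz":0.012,"yaw":0,"claw":1},
    {"dx":0.116,"dy":-0.896,"dz":0.012,"yaw":0,"claw":1},
    {"dx":0.116,"dy":-0.896,"dz":0.012,"yaw":0,"claw":1},
    {"dx":0.116,"dy":-0.896,"dz":0.012,"yaw":0,"claw":1},
    {"dx":0.116,"dy":-0.896,"dz":0.012,"yaw":0,"claw":1},
    {"dx":0.116,"dy":-0.896,"dz":0.012,"yaw":0,"claw":1},
  ],
)

```text
time: 2.82
tool_pos: [0.5808, 0.2997, 0.2002]
tool_rot: [0.0, 1.0, 0.03, -0.0]
contact_force: [-0.1, -0.4, -0.3]
gripper_width: -0.001
grasp_force: 0.0
```

Emit:
send_rows(
  increments=[
    {"dx":-0.035,"dy":-0.242,"dz":0.16,"yaw":0,"claw":1},
    {"dx":-0.035,"dy":-0.242,"dz":0.16,"yaw":0,"claw":1},
    {"dx":-0.035,"dy":-0.242,"dz":0.16,"yaw":0,"claw":1},
    {"dx":-0.035,"dy":-0.242,"dz":0.29,"yaw":0,"claw":1},
    {"dx":-0.035,"dy":-0.242,"dz":0.29,"yaw":0,"claw":1},
    {"dx":-0.07,"dy":-0.243,"dz":0.29,"yaw":0,"claw":1},
    {"dx":-0.1,"dy":-0.245,"dz":0.29,"yaw":0,"claw":1},
    {"dx":-0.13,"dy":-0.247,"dz":0.29,"yaw":0,"claw":1},
    {"dx":-0.16,"dy":-0.248,"dz":0.29,"yaw":0,"claw":1},
    {"dx":-0.19,"dy":-0.249,"dz":0.29,"yaw":0,"claw":1},
    {"dx":-0.22,"dy":-0.249,"dz":0.29,"yaw":0,"claw":1},
    {"dx":-0.22,"dy":-0.249,"dz":0.29,"yaw":0,"claw":1},
    {"dx":-0.1,"dy":-0.249,"dz":0.29,"yaw":0,"claw":1},
    {"dx":-0.1,"dy":-0.249,"dz":0.29,"yaw":0,"claw":1},
    {"dx":-0.1,"dy":-0.249,"dz":0.1,"yaw":0,"claw":1},
    {"dx":-0.1,"dy":-0.249,"dz":0.1,"yaw":0,"claw":1},
    {"dx":0,"dy":0,"dz":0,"yaw":0,"claw":1},
    {"dx":0,"dy":0,"dz":0,"yaw":0,"claw":1},
    {"dx":0,"dy":0,"dz":0,"yaw":0,"claw":1},
  ],
)

```text
time: 5.2
tool_pos: [0.5819, 0.2981, 0.2024]
tool_rot: [-0.0, 1.0, 0.029, 0.001]
contact_force: [0.0, 0.4, 0.0]
gripper_width: 0.001
grasp_force: 0.0
```

```bash
python3 -c "
from h import *
a=snap('top','top2');b=snap('scene','scene2')
o=np.hstack([cv2.resize(a[150:300,60:260],(400,300)),cv2.resize(b[90:240,280:480],(400,300))])
cv2.imwrite('pics/c3.png',o)
g=dk(20,30)
plan([(*g,.13,PSI,-1),(*g,.046,PSI,-1,1)])
print(carts(a,'top'),carts(b,'scene'))"
```

```text
pose [0.5812 0.2992 0.2011] th 0.0577 F [ 0.7 -0.1 -0.1] w 0.0 gf 0.0 t 5.3 q [0.36 0.14 1.57 0.   1.43 1.87]
  x5: dx 0.0854 dy 0.5468 dz 0.1423 yaw -0.0242 claw -1
  x3: dx 0.0854 dy 0.5468 dz 0.3103 yaw -0.0242 claw -1
rows 8
[(array([ 0.5324, -0.4235,  0.022 ]), array([369.3, 180. ]), np.int32(195)), (array([ 0.5166, -0.2206,  0.022 ]), array([301.9, 185.9]), np.int32(189))] [(array([-0.4054,  0.1433,  0.022 ]), array([191.1,  32.7]), np.int32(81)), (array([-0.1116,  0.0526,  0.022 ]), array([202.5,  76.9]), np.int32(64)), (array([ 0.5181, -0.2221,  0.022 ]), array([214. , 230.8]), np.int32(168)), (array([ 0.534 , -0.4243,  0.022 ]), array([147.8, 269.1]), np.int32(220))]
```

View pics/c3.png

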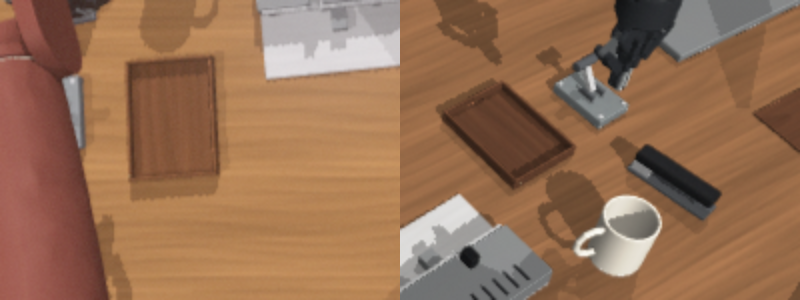

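Lever now leans toward the robot: off. On to the lock grip.

Emit:
send_rows(
  increments=[
    {"dx":0.085,"dy":0.547,"dz":0.142,"yaw":-0.024,"claw":-1},
    {"dx":0.085,"dy":0.547,"dz":0.142,"yaw":-0.024,"claw":-1},
    {"dx":0.085,"dy":0.547,"dz":0.142,"yaw":-0.024,"claw":-1},
    {"dx":0.085,"dy":0.547,"dz":0.142,"yaw":-0.024,"claw":-1},
    {"dx":0.085,"dy":0.547,"dz":0.142,"yaw":-0.024,"claw":-1},
    {"dx":0.085,"dy":0.547,"dz":0.142,"yaw":-0.024,"claw":-1},
    {"dx":0.085,"dy":0.547,"dz":0.31,"yaw":-0.024,"claw":-1},
    {"dx":0.085,"dy":0.547,"dz":0.31,"yaw":-0.024,"claw":-1},
    {"dx":0.085,"dy":0.547,"dz":0.31,"yaw":-0.024,"claw":-1},
    {"dx":0.085,"dy":0.547,"dz":0.31,"yaw":-0.024,"claw":1},
    {"dx":0.085,"dy":0.547,"dz":0.31,"yaw":-0.024,"claw":1},
    {"dx":0.085,"dy":0.547,"dz":0.31,"yaw":-0.024,"claw":1},
    {"dx":0.085,"dy":0.547,"dz":0.31,"yaw":-0.024,"claw":1},
    {"dx":0.085,"dy":0.547,"dz":0.31,"yaw":-0.024,"claw":1},
    {"dx":0.085,"dy":0.547,"dz":0.31,"yaw":-0.024,"claw":1},
    {"dx":0.085,"dy":0.547,"dz":0.31,"yaw":-0.024,"claw":1},
  ],
)

```text
time: 7.3
tool_pos: [0.6398, 0.0312, 0.0467]
tool_rot: [-0.001, 0.999, 0.048, 0.001]
contact_force: [-1.8, 4.3, 4.7]
gripper_width: 0.173
grasp_force: 61.8
```

Emit:
send_rows(
  increments=[
    {"dx":0,"dy":-0.02,"dz":0,"yaw":0,"claw":1},
    {"dx":0,"dy":-0.03,"dz":0,"yaw":0,"claw":1},
    {"dx":0,"dy":-0.04,"dz":0,"yaw":0,"claw":1},
    {"dx":0,"dy":-0.046,"dz":0,"yaw":0,"claw":1},
    {"dx":0,"dy":-0.046,"dz":0,"yaw":0,"claw":1},
  ],
)

```text
time: 7.92
tool_pos: [0.6379, 0.0514, 0.0466]
tool_rot: [0.002, 0.999, 0.048, 0.001]
contact_force: [-1.7, -5.6, 5.2]
gripper_width: 0.173
grasp_force: 61.9
```

```bash
python3 -c "
from h import *
plan([])"
```

```text
pose [0.6379 0.0514 0.0466] th 0.0965 F [-1.7 -5.6  5.2] w 0.173 gf 61.9 t 7.9 q [-0.03  0.26  1.71 -0.    1.17  1.44]
rows 0
```

```bash
sed -i 's/^O=.*/O=np.array([.6222,-.0007]);PSI=.094/' h.py; python3 -c "
from h import *
g=dk(-23,0)
plan([(.6379,.0514,.0466,PSI,-1,3),(.6379,.0514,.12,PSI,-1),(*g,.12,PSI,-1),(*g,.008,PSI,-1,1),(*g,.008,PSI,1,5)])"
```

```text
pose [0.6379 0.0514 0.0466] th 0.0965 F [-1.7 -5.6  5.2] w 0.173 gf 61.9 t 7.9 q [-0.03  0.26  1.71 -0.    1.17  1.44]
  x4: dx -0.0000 dy -0.0001 dz -0.0000 yaw 0.0016 claw -1
  x2: dx -0.0000 dy -0.0001 dz -0.1468 yaw 0.0016 claw -1
  x2: dx -0.0873 dy 0.1005 dz -0.1468 yaw 0.0016 claw -1
  x4: dx -0.0873 dy 0.1005 dz 0.0772 yaw 0.0016 claw -1
  x6: dx -0.0873 dy 0.1005 dz 0.0772 yaw 0.0016 claw 1
rows 18
```

Emit:
send_rows(
  increments=[
    {"dx":0,"dy":0.002,"dz":0,"yaw":0.001,"claw":-1},
    {"dx":0,"dy":0.002,"dz":0,"yaw":0.001,"claw":-1},
    {"dx":0,"dy":0.002,"dz":0,"yaw":0.001,"claw":-1},
    {"dx":0,"dy":0.002,"dz":0,"yaw":0.001,"claw":-1},
    {"dx":0,"dy":0.002,"dz":-0.147,"yaw":0.001,"claw":-1},
    {"dx":0,"dy":0.002,"dz":-0.147,"yaw":0.001,"claw":-1},
    {"dx":-0.087,"dy":0.102,"dz":-0.147,"yaw":0.001,"claw":-1},
    {"dx":-0.087,"dy":0.102,"dz":-0.147,"yaw":0.001,"claw":-1},
    {"dx":-0.087,"dy":0.102,"dz":0.077,"yaw":0.001,"claw":-1},
    {"dx":-0.087,"dy":0.102,"dz":0.077,"yaw":0.001,"claw":-1},
    {"dx":-0.087,"dy":0.102,"dz":0.077,"yaw":0.001,"claw":-1},
    {"dx":-0.087,"dy":0.102,"dz":0.077,"yaw":0.001,"claw":-1},
    {"dx":-0.087,"dy":0.102,"dz":0.077,"yaw":0.001,"claw":1},
    {"dx":-0.087,"dy":0.102,"dz":0.077,"yaw":0.001,"claw":1},
    {"dx":-0.087,"dy":0.102,"dz":0.077,"yaw":0.001,"claw":1},
    {"dx":-0.087,"dy":0.102,"dz":0.077,"yaw":0.001,"claw":1},
    {"dx":-0.087,"dy":0.102,"dz":0.077,"yaw":0.001,"claw":1},
    {"dx":-0.087,"dy":0.102,"dz":0.077,"yaw":0.001,"claw":1},
  ],
)

```text
time: 10.18
tool_pos: [0.5991, -0.0022, 0.0078]
tool_rot: [0.0, 0.999, 0.047, 0.0]
contact_force: [-2.2, 0.0, 5.6]
gripper_width: 0.264
grasp_force: 62.9
```

```bash
python3 -c "
from h import *
s=manip.state();p=s['tool_pos'][:2]
g=dk(-23,0);print(g)
a=dk(-125,0)
t=np.array([.4545,.2457])+np.array([-.046*np.cos(.06),-.046*np.sin(.06)])
plan([(*g,.0105,PSI,1),(*a,.0105,PSI,1,1),(*a,.1,PSI,1),(*t,.1,.06,1,1)])"
```

```text
[ 0.59930154 -0.00285882]
pose [ 0.5991 -0.0022  0.0078] th 0.0948 F [-2.2  0.   5.6] w 0.264 gf 62.9 t 10.2 q [-0.13  0.23  1.82 -0.    1.09  1.35]
  x1: dx 0.0002 dy 0.0013 dz -0.0054 yaw 0.0005 claw 1
  x3: dx -0.2038 dy 0.0012 dz -0.0054 yaw 0.0005 claw 1
  x2: dx -0.2038 dy 0.0012 dz -0.1844 yaw 0.0005 claw 1
  x6: dx -0.3330 dy -0.5242 dz -0.1844 yaw 0.0232 claw 1
rows 12
```

Emit:
send_rows(
  increments=[
    {"dx":0,"dy":0,"dz":-0.004,"yaw":0,"claw":1},
    {"dx":-0.05,"dy":0,"dz":-0.004,"yaw":0,"claw":1},
    {"dx":-0.1,"dy":0,"dz":-0.004,"yaw":0,"claw":1},
    {"dx":-0.16,"dy":0,"dz":-0.004,"yaw":0,"claw":1},
    {"dx":-0.21,"dy":0,"dz":-0.004,"yaw":0,"claw":1},
    {"dx":-0.21,"dy":0,"dz":-0.004,"yaw":0,"claw":1},
    {"dx":-0.21,"dy":0,"dz":-0.184,"yaw":0,"claw":1},
    {"dx":-0.21,"dy":0,"dz":-0.184,"yaw":0,"claw":1},
    {"dx":-0.333,"dy":-0.524,"dz":-0.184,"yaw":0.023,"claw":1},
    {"dx":-0.333,"dy":-0.524,"dz":-0.184,"yaw":0.023,"claw":1},
    {"dx":-0.333,"dy":-0.524,"dz":-0.184,"yaw":0.023,"claw":1},
    {"dx":-0.333,"dy":-0.524,"dz":-0.184,"yaw":0.023,"claw":1},
    {"dx":-0.333,"dy":-0.524,"dz":-0.184,"yaw":0.023,"claw":1},
    {"dx":-0.333,"dy":-0.524,"dz":-0.184,"yaw":0.023,"claw":1},
    {"dx":-0.333,"dy":-0.524,"dz":-0.184,"yaw":0.023,"claw":1},
  ],
)

```text
time: 12.05
tool_pos: [0.4083, 0.2425, 0.0984]
tool_rot: [0.0, 1.0, 0.03, -0.0]
contact_force: [0.3, -0.7, -1.5]
gripper_width: 0.26
grasp_force: 64.7
```

```bash
python3 -c "
from h import *
a=snap('top','top3');b=snap('scene','scene3')
o=np.hstack([cv2.resize(a[100:300,60:260],(400,400)),cv2.resize(b[80:280,250:450],(400,400))])
cv2.imwrite('pics/c4.png',o)
t=np.array([.4545,.2457])+np.array([-.046*np.cos(.06),-.046*np.sin(.06)])
plan([(*t,.1,.06,1),(*t,.012,.06,1,1),(*t,.0095,.06,1),(*t,.0095,.06,0.1,4),(*t,.15,.06,0.1)])
print(carts(a,'top'),carts(b,'scene'))"
```

```text
pose [0.4085 0.2421 0.0986] th 0.0588 F [ 0.1 -0.3 -1.4] w 0.261 gf 64.7 t 12.2 q [ 0.38 -0.19  2.08 -0.    1.26  1.89]
  x1: dx 0.0002 dy -0.0016 dz -0.0028 yaw -0.0008 claw 1
  x3: dx 0.0002 dy -0.0016 dz 0.1732 yaw -0.0008 claw 1
  x1: dx 0.0002 dy -0.0016 dz 0.1782 yaw -0.0008 claw 1
  x5: dx 0.0002 dy -0.0016 dz 0.1782 yaw -0.0008 claw 0.1
  x3: dx 0.0002 dy -0.0016 dz -0.1028 yaw -0.0008 claw 0.1
rows 13
[(array([ 0.516 , -0.2207,  0.022 ]), array([301.9, 186.1]), np.int32(196)), (array([ 0.5089, -0.4004,  0.022 ]), array([361.9, 187.9]), np.int32(194)), (array([0.481 , 0.2753, 0.022 ]), array([135.8, 199.5]), np.int32(234))] [(array([-0.382 ,  0.1805,  0.022 ]), array([201.3,  33. ]), np.int32(64)), (array([-0.1126,  0.0514,  0.022 ]), array([202.1,  76.9]), np.int32(66)), (array([0.4096, 0.3167, 0.022 ]), array([342.3, 136.7]), np.int32(125)), (array([ 0.5176, -0.2217,  0.022 ]), array([214.1, 230.6]), np.int32(173)), (array([ 0.5105, -0.4009,  0.022 ]), array([152.8, 258. ]), np.int32(208))]
```

View pics/c4.png

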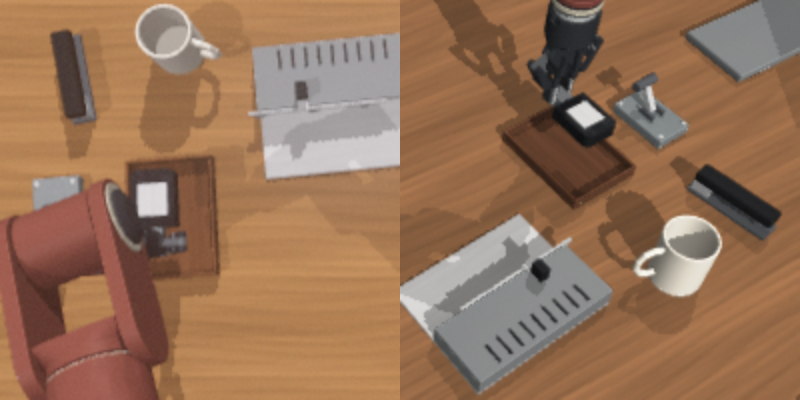

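Cartridge is held above the tray. The far fresh one has been knocked to (0.510,-0.400). Lower it and release.

Emit:
send_rows(
  increments=[
    {"dx":0,"dy":-0.001,"dz":0.16,"yaw":0,"claw":1},
    {"dx":0,"dy":-0.001,"dz":0.16,"yaw":0,"claw":1},
    {"dx":0,"dy":-0.001,"dz":0.172,"yaw":0,"claw":1},
    {"dx":0,"dy":-0.001,"dz":0.178,"yaw":0,"claw":1},
    {"dx":0,"dy":-0.001,"dz":0.178,"yaw":0,"claw":1},
    {"dx":0,"dy":-0.001,"dz":0.178,"yaw":0,"claw":0.1},
    {"dx":0,"dy":-0.001,"dz":0.178,"yaw":0,"claw":0.1},
    {"dx":0,"dy":-0.001,"dz":0.178,"yaw":0,"claw":0.1},
    {"dx":0,"dy":-0.001,"dz":0.178,"yaw":0,"claw":0.1},
    {"dx":0,"dy":-0.001,"dz":-0.1,"yaw":0,"claw":0.1},
    {"dx":0,"dy":-0.001,"dz":-0.1,"yaw":0,"claw":0.1},
    {"dx":0,"dy":-0.001,"dz":-0.1,"yaw":0,"claw":0.1},
    {"dx":0.3,"dy":0.7,"dz":-0.15,"yaw":-0.04,"claw":-1},
    {"dx":0.3,"dy":0.7,"dz":-0.15,"yaw":-0.04,"claw":-1},
    {"dx":0.3,"dy":0.7,"dz":-0.15,"yaw":-0.04,"claw":-1},
    {"dx":0.3,"dy":0.7,"dz":-0.15,"yaw":-0.04,"claw":-1},
    {"dx":0.3,"dy":0.7,"dz":-0.15,"yaw":-0.04,"claw":-1},
    {"dx":0.3,"dy":0.7,"dz":-0.15,"yaw":-0.04,"claw":-1},
    {"dx":0.3,"dy":0.7,"dz":-0.15,"yaw":-0.04,"claw":-1},
  ],
)

```text
time: 14.52
tool_pos: [0.5796, -0.1007, 0.1729]
tool_rot: [0.0, 0.998, 0.058, -0.001]
contact_force: [0.6, 0.3, -0.3]
gripper_width: 1.0
grasp_force: 0.0
```

```bash
cat >> h.py <<'E'
def fresh(im,P,n='top'):
    "block rect + tongue near world P: yaw from tongue-less dark+white hull"
    u,v=proj(n,[P[0],P[1],.022]).astype(int); r=32
    x0,y0=u-r,v-r; c=im[y0:v+r,x0:u+r]; hsv=cv2.cvtColor(c,cv2.COLOR_BGR2HSV).astype(int)
    white=(hsv[...,1]<50)&(hsv[...,2]>170); grey=(hsv[...,1]<60)&(hsv[...,2]>95)&(hsv[...,2]<=185)
    def best(m,near):
        k,l,st,ce=cv2.connectedComponentsWithStats(m.astype(np.uint8)); 
        L=[i for i in range(1,k) if st[i,4]>25]; i=min(L,key=lambda i:np.hypot(*(ce[i]-near))); return ce[i],st[i,4],l==i
    w,aw,_=best(white,[r,r]); 
    t,at,_=best(grey&~cv2.dilate(white.astype(np.uint8),np.ones((3,3))).astype(bool),w)
    A=ray(n,x0+w[0],y0+w[1],.022); B=ray(n,x0+t[0],y0+t[1],.020); d=(A-B)[:2]
    return A[:2].round(4),B[:2].round(4),'dist',np.hypot(*d).round(4),'yaw',np.arctan2(d[1],d[0]).round(3),aw,at
E
python3 -c "
from h import *
a=snap('top','top4');b=snap('scene','scene4')
o=np.hstack([cv2.resize(a[150:300,60:210],(400,400)),cv2.resize(a[150:250,280:380],(400,400))])
cv2.imwrite('pics/c5.png',o)
for P in((.5165,-.2212),(.5100,-.4007)):
  for n,im in(('top',a),('scene',b)): print(n,fresh(im,P,n))
plan([])"
```

```text
Traceback (most recent call last):
  File "h.py", line 49, in fresh
    t,at,_=best(grey&~cv2.dilate(white.astype(np.uint8),np.ones((3,3))).astype(bool),w)
           ~~~~^^^^^^^^^^^^^^^^^^^^^^^^^^^^^^^^^^^^^^^^^^^^^^^^^^^^^^^^^^^^^^^^^^^^^^^^
  File "h.py", line 47, in best
    L=[i for i in range(1,k) if st[i,4]>25]; i=min(L,key=lambda i:np.hypot(*(ce[i]-near))); return ce[i],st[i,4],l==i
                                               ~~~^^^^^^^^^^^^^^^^^^^^^^^^^^^^^^^^^^^^^^^^
ValueError: min() iterable argument is empty
```

View pics/c5.png

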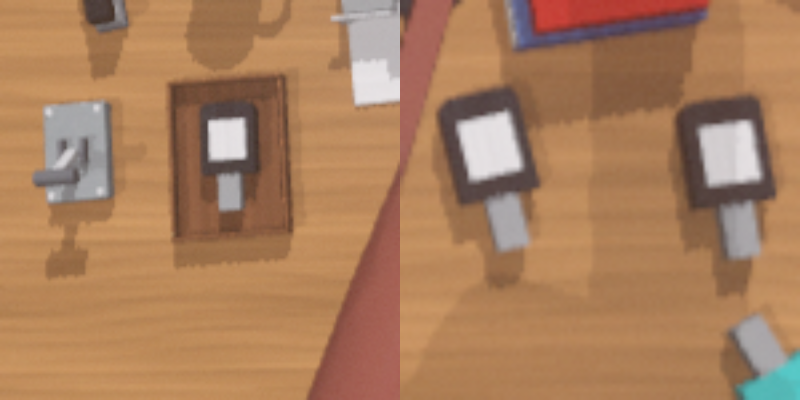

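Used cartridge lies flat in the tray, lever off. Fresh labels at crop (490,145) and (730,152), with tongues below. Fix the tongue mask.

```bash
sed -i 's/r=32/r=26/; s/grey=.*/grey=(hsv[...,1]<75)\&(hsv[...,2]>85)\&(hsv[...,2]<=190)/; s/st\[i,4\]>25/st[i,4]>18/' h.py
python3 -c "
from h import *
a=cv2.imread('pics/top4.png');b=cv2.imread('pics/scene4.png')
print(cv2.cvtColor(a,cv2.COLOR_BGR2HSV)[200:212:3,304:312])
for P in((.5165,-.2212),(.5100,-.4007)):
  for n,im in(('top',a),('scene',b)):
    try: print(n,fresh(im,P,n))
    except Exception as e: print(n,e)
plan([])"
```

```text
[[[173   6 161]
  [165  10 161]
  [150   5 169]
  [160   4 172]
  [158   6 174]
  [  8  12 166]
  [ 12  80 147]
  [ 13 128 139]]

 [[160   5 170]
  [150   6 171]
  [160   4 172]
  [150   6 171]
  [150   3 170]
  [158   6 171]
  [ 10  36 158]
  [ 12  98 140]]

 [[162   8 170]
  [156   7 173]
  [150   5 170]
  [160   5 170]
  [160   4 171]
  [150   6 172]
  [143   6 171]
  [ 10  44 156]]

 [[165   6 164]
  [158   6 172]
  [150   4 173]
  [165   6 171]
  [162   7 174]
  [170   4 174]
  [158   6 173]
  [160   4 172]]]
top (array([ 0.516 , -0.2207]), array([ 0.4857, -0.2248]), 'dist', np.float64(0.0306), 'yaw', np.float64(0.133), np.int32(202), np.int32(81))
scene (array([ 0.5176, -0.2217]), array([ 0.4606, -0.2366]), 'dist', np.float64(0.0589), 'yaw', np.float64(0.255), np.int32(173), np.int32(116))
top (array([ 0.5089, -0.4006]), array([ 0.5402, -0.4176]), 'dist', np.float64(0.0356), 'yaw', np.float64(2.641), np.int32(196), np.int32(31))
scene (array([ 0.5105, -0.4012]), array([ 0.452 , -0.4084]), 'dist', np.float64(0.059), 'yaw', np.float64(0.122), np.int32(205), np.int32(119))
pose [ 0.5786 -0.098   0.1726] th 0.1186 F [-0.4 -0.  -0.5] w 1.002 gf 0.0 t 14.6 q [-0.29  0.01  1.76  0.    1.38  1.16]
rows 0
```

```bash
sed -i 's/    white=.*/    white=(hsv[...,1]<40)\&(hsv[...,2]>(192 if n=="top" else 170)); grey=(hsv[...,1]<50)\&(hsv[...,2]>(140 if n=="top" else 85))\&(hsv[...,2]<=190)/' h.py
python3 -c "
from h import *
a=cv2.imread('pics/top4.png');b=cv2.imread('pics/scene4.png')
for P in((.5165,-.2212),(.5100,-.4007)):
  for n,im in(('top',a),('scene',b)):
    try: print(n,fresh(im,P,n))
    except Exception as e: print(n,e)
c=np.array([.5168,-.2212]);y=.195;g=c-.066*np.array([np.cos(y),np.sin(y)])
plan([(*g,.1,y,-1),(*g,.003,y,-1,1),(*g,.003,y,1,5),(*g,.08,y,1,1)])"
```

```text
top (array([ 0.5164, -0.2204]), array([ 0.4603, -0.2337]), 'dist', np.float64(0.0576), 'yaw', np.float64(0.233), np.int32(186), np.int32(96))
scene (array([ 0.5176, -0.2217]), array([ 0.4615, -0.2364]), 'dist', np.float64(0.058), 'yaw', np.float64(0.255), np.int32(173), np.int32(110))
top (array([ 0.5088, -0.4005]), array([ 0.4522, -0.4076]), 'dist', np.float64(0.0571), 'yaw', np.float64(0.125), np.int32(176), np.int32(90))
scene (array([ 0.5105, -0.4012]), array([ 0.4526, -0.4086]), 'dist', np.float64(0.0584), 'yaw', np.float64(0.127), np.int32(205), np.int32(109))
pose [ 0.5786 -0.098   0.1726] th 0.1186 F [-0.4 -0.  -0.5] w 1.002 gf 0.0 t 14.6 q [-0.29  0.01  1.76  0.    1.38  1.16]
  x4: dx -0.2835 dy 0.2402 dz 0.1452 yaw -0.0509 claw -1
  x3: dx -0.2835 dy 0.2402 dz 0.3392 yaw -0.0509 claw -1
  x6: dx -0.2835 dy 0.2402 dz 0.3392 yaw -0.0509 claw 1
  x3: dx -0.2835 dy 0.2402 dz 0.1852 yaw -0.0509 claw 1
rows 16
```

Emit:
send_rows(
  increments=[
    {"dx":-0.282,"dy":0.246,"dz":0.145,"yaw":-0.081,"claw":-1},
    {"dx":-0.282,"dy":0.246,"dz":0.145,"yaw":-0.081,"claw":-1},
    {"dx":-0.282,"dy":0.246,"dz":0.145,"yaw":-0.081,"claw":-1},
    {"dx":-0.282,"dy":0.246,"dz":0.145,"yaw":-0.081,"claw":-1},
    {"dx":-0.282,"dy":0.246,"dz":0.3,"yaw":-0.081,"claw":-1},
    {"dx":-0.282,"dy":0.246,"dz":0.339,"yaw":-0.081,"claw":-1},
    {"dx":-0.282,"dy":0.246,"dz":0.339,"yaw":-0.081,"claw":-1},
    {"dx":-0.282,"dy":0.246,"dz":0.339,"yaw":-0.081,"claw":-1},
    {"dx":-0.282,"dy":0.246,"dz":0.339,"yaw":-0.081,"claw":1},
    {"dx":-0.282,"dy":0.246,"dz":0.339,"yaw":-0.081,"claw":1},
    {"dx":-0.282,"dy":0.246,"dz":0.339,"yaw":-0.081,"claw":1},
    {"dx":-0.282,"dy":0.246,"dz":0.339,"yaw":-0.081,"claw":1},
    {"dx":-0.282,"dy":0.246,"dz":0.339,"yaw":-0.081,"claw":1},
    {"dx":-0.282,"dy":0.246,"dz":0.339,"yaw":-0.081,"claw":1},
  ],
)

```text
time: 16.38
tool_pos: [0.454, -0.2366, 0.0051]
tool_rot: [-0.0, 0.993, 0.121, 0.0]
contact_force: [-1.8, 2.1, 7.1]
gripper_width: 0.264
grasp_force: 63.0
```

```bash
python3 -c "
from h import *
s=manip.state();p=s['tool_pos']
a=dk(-135,-80)
plan([(*p[:2],.09,.24,1,1),(*a,.09,PSI,1,2)])"
```

```text
pose [ 0.454  -0.2366  0.0051] th 0.2418 F [-1.8  2.1  7.1] w 0.264 gf 63.0 t 16.4 q [-0.63  0.05  2.03  0.    1.06  0.7 ]
  x3: dx 0.0000 dy 0.0000 dz -0.1699 yaw 0.0012 claw 1
  x5: dx 0.1489 dy -0.2590 dz -0.1699 yaw 0.0985 claw 1
rows 8
```

Emit:
send_rows(
  increments=[
    {"dx":0,"dy":0,"dz":-0.17,"yaw":0,"claw":1},
    {"dx":0,"dy":0,"dz":-0.17,"yaw":0,"claw":1},
    {"dx":0,"dy":0,"dz":-0.17,"yaw":0,"claw":1},
    {"dx":0.149,"dy":-0.259,"dz":-0.17,"yaw":0.0985,"claw":1},
    {"dx":0.149,"dy":-0.259,"dz":-0.17,"yaw":0.0985,"claw":1},
    {"dx":0.149,"dy":-0.259,"dz":-0.17,"yaw":0.0985,"claw":1},
    {"dx":0.149,"dy":-0.259,"dz":-0.17,"yaw":0.0985,"claw":1},
    {"dx":0.149,"dy":-0.259,"dz":-0.17,"yaw":0.0985,"claw":1},
    {"dx":0.149,"dy":-0.259,"dz":-0.015,"yaw":0.0985,"claw":1},
    {"dx":0.149,"dy":-0.259,"dz":-0.015,"yaw":0.0985,"claw":1},
    {"dx":0.149,"dy":-0.259,"dz":-0.015,"yaw":0.0985,"claw":1},
    {"dx":0.149,"dy":-0.259,"dz":-0.015,"yaw":0.0985,"claw":1},
  ],
)

```text
time: 17.88
tool_pos: [0.4959, -0.0938, 0.0128]
tool_rot: [0.0, 0.999, 0.046, 0.001]
contact_force: [0.7, -0.1, -1.7]
gripper_width: 0.263
grasp_force: 62.6
```

```bash
python3 -c "
from h import *
a=snap('top','top5');b=snap('scene','scene5')
o=np.hstack([cv2.resize(a[110:210,180:280],(400,400)),cv2.resize(b[180:300,230:350],(400,400))])
cv2.imwrite('pics/c6.png',o)
a=dk(-135,-80); print(a)
plan([(*dk(x,-80),.0105,PSI,1) for x in(-135,-90,-50,-25)])"
```

```text
[ 0.49530492 -0.09301814]
pose [ 0.4961 -0.0935  0.013 ] th 0.0935 F [-0.   0.6 -2. ] w 0.266 gf 62.6 t 18.0 q [-0.33  0.01  2.05 -0.    1.08  1.14]
  x1: dx -0.0014 dy -0.0012 dz 0.0051 yaw -0.0004 claw 1
  x2: dx 0.0886 dy -0.0012 dz 0.0051 yaw -0.0004 claw 1
  x1: dx 0.1686 dy -0.0013 dz 0.0051 yaw -0.0004 claw 1
  x1: dx 0.2186 dy -0.0013 dz 0.0051 yaw -0.0004 claw 1
rows 5
```

View pics/c6.png

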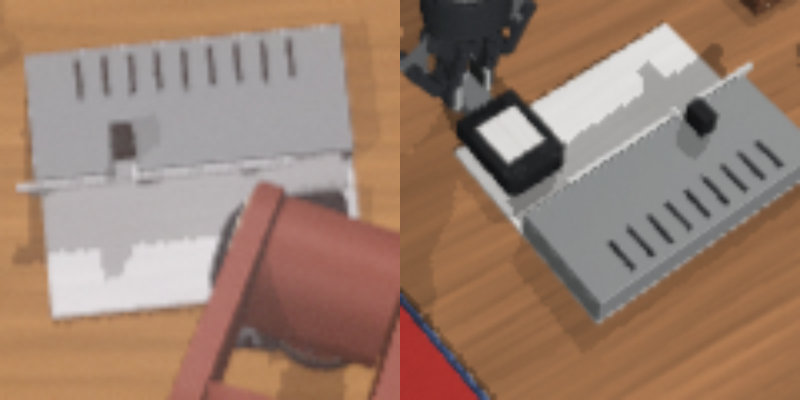

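Emit:
send_rows(
  increments=[
    {"dx":0,"dy":-0.001,"dz":0.005,"yaw":0,"claw":1},
    {"dx":0.03,"dy":-0.001,"dz":0.005,"yaw":0,"claw":1},
    {"dx":0.05,"dy":-0.001,"dz":0.005,"yaw":0,"claw":1},
    {"dx":0.07,"dy":-0.001,"dz":0.005,"yaw":0,"claw":1},
    {"dx":0.085,"dy":-0.001,"dz":0.005,"yaw":0,"claw":1},
    {"dx":0.1,"dy":-0.001,"dz":0.005,"yaw":0,"claw":1},
    {"dx":0.115,"dy":-0.001,"dz":0.005,"yaw":0,"claw":1},
    {"dx":0.115,"dy":-0.001,"dz":0.005,"yaw":0,"claw":1},
  ],
)

```text
time: 18.98
tool_pos: [0.5531, -0.0869, 0.0094]
tool_rot: [0.0, 0.999, 0.047, 0.0]
contact_force: [0.7, 0.2, -2.5]
gripper_width: 0.262
grasp_force: 62.5
```

```bash
python3 -c "
from h import *
plan([(*dk(x,-80),.0105,PSI,1) for x in(-50,-25,-20)])"
```

```text
pose [ 0.5531 -0.0869  0.0094] th 0.0944 F [ 0.7  0.2 -2.5] w 0.262 gf 62.5 t 19.0 q [-0.29  0.14  1.92  0.    1.08  1.19]
  x1: dx 0.0537 dy 0.0014 dz -0.0021 yaw 0.0002 claw 1
  x1: dx 0.1037 dy 0.0014 dz -0.0021 yaw 0.0002 claw 1
  x1: dx 0.1137 dy 0.0014 dz -0.0021 yaw 0.0002 claw 1
rows 3
```

Emit:
send_rows(
  increments=[
    {"dx":0.03,"dy":0.001,"dz":-0.001,"yaw":0,"claw":1},
    {"dx":0.055,"dy":0.001,"dz":-0.001,"yaw":0,"claw":1},
    {"dx":0.075,"dy":0.001,"dz":-0.001,"yaw":0,"claw":1},
    {"dx":0.09,"dy":0.001,"dz":-0.001,"yaw":0,"claw":1},
    {"dx":0.1,"dy":0.001,"dz":-0.001,"yaw":0,"claw":1},
    {"dx":0.108,"dy":0.001,"dz":0,"yaw":0,"claw":1},
    {"dx":0.112,"dy":0.001,"dz":0,"yaw":0,"claw":1},
    {"dx":0.112,"dy":0.001,"dz":0,"yaw":0,"claw":1},
  ],
)

```text
time: 19.98
tool_pos: [0.6061, -0.0824, 0.0088]
tool_rot: [-0.0, 0.999, 0.047, -0.003]
contact_force: [-7.3, -0.8, 1.4]
gripper_width: 0.259
grasp_force: 63.0
```

Emit:
send_rows(
  increments=[
    {"dx":0.005,"dy":0,"dz":0,"yaw":0,"claw":1},
    {"dx":0.005,"dy":0,"dz":0,"yaw":0,"claw":1},
    {"dx":0.005,"dy":0,"dz":0,"yaw":0,"claw":1},
  ],
)

```text
time: 20.35
tool_pos: [0.606, -0.0823, 0.0081]
tool_rot: [-0.0, 0.999, 0.047, -0.006]
contact_force: [-15.3, -2.6, 4.6]
gripper_width: 0.262
grasp_force: 63.5
```

```bash
python3 -c "
from h import *
s=manip.state();p=s['tool_pos']
c=np.array([.5098,-.4008]);y=.126;g=c-.066*np.array([np.cos(y),np.sin(y)])
plan([(*p[:2],p[2],PSI,-.2,3),(*p[:2],.12,PSI,-.2),(*g,.12,y,-1,1)])"
```

```text
pose [ 0.606  -0.0823  0.0081] th 0.0943 F [-15.3  -2.6   4.6] w 0.262 gf 63.5 t 20.4 q [-0.26  0.26  1.78 -0.    1.11  1.22]
  x4: dx 0.0000 dy 0.0000 dz 0.0000 yaw 0.0002 claw -0.2
  x3: dx 0.0000 dy 0.0000 dz -0.2238 yaw 0.0002 claw -0.2
  x8: dx -0.3835 dy 0.6203 dz -0.2238 yaw -0.0212 claw -1
rows 15
```

Emit:
send_rows(
  increments=[
    {"dx":0,"dy":0,"dz":0,"yaw":0,"claw":-0.2},
    {"dx":0,"dy":0,"dz":0,"yaw":0,"claw":-0.2},
    {"dx":-0.006,"dy":0,"dz":0,"yaw":0,"claw":-0.2},
    {"dx":-0.006,"dy":0,"dz":0,"yaw":0,"claw":-0.2},
    {"dx":-0.006,"dy":0,"dz":-0.224,"yaw":0,"claw":-0.2},
    {"dx":-0.006,"dy":0,"dz":-0.224,"yaw":0,"claw":-0.2},
    {"dx":-0.383,"dy":0.62,"dz":-0.224,"yaw":-0.021,"claw":-1},
    {"dx":-0.383,"dy":0.62,"dz":-0.224,"yaw":-0.021,"claw":-1},
    {"dx":-0.383,"dy":0.62,"dz":-0.224,"yaw":-0.021,"claw":-1},
    {"dx":-0.383,"dy":0.62,"dz":-0.224,"yaw":-0.021,"claw":-1},
    {"dx":-0.383,"dy":0.62,"dz":-0.224,"yaw":-0.021,"claw":-1},
    {"dx":-0.383,"dy":0.62,"dz":-0.224,"yaw":-0.021,"claw":-1},
    {"dx":-0.383,"dy":0.62,"dz":-0.224,"yaw":-0.021,"claw":-1},
    {"dx":-0.383,"dy":0.62,"dz":-0.224,"yaw":-0.021,"claw":-1},
  ],
)

```text
time: 22.1
tool_pos: [0.4491, -0.4082, 0.1212]
tool_rot: [-0.0, 0.998, 0.063, 0.0]
contact_force: [0.3, -0.0, -0.7]
gripper_width: 1.002
grasp_force: 0.0
```

```bash
python3 -c "
from h import *
a=snap('top','top6');b=snap('scene','scene6')
o=np.hstack([cv2.resize(a[110:210,180:280],(400,400)),cv2.resize(b[220:340,80:200],(400,400))])
cv2.imwrite('pics/c7.png',o)
try: print(fresh(b,(.51,-.4008),'scene'))
except Exception as e: print(e)
print(carts(b,'scene'),carts(a,'top'))
c=np.array([.5098,-.4008]);y=.126;g=c-.066*np.array([np.cos(y),np.sin(y)])
plan([(*g,.003,y,-1,2),(*g,.003,y,1,5)])"
```

```text
(array([ 0.5106, -0.4008]), array([ 0.4528, -0.4086]), 'dist', np.float64(0.0583), 'yaw', np.float64(0.133), np.int32(209), np.int32(108))
[(array([-0.39  ,  0.1672,  0.022 ]), array([197.7,  32.9]), np.int32(82)), (array([-0.113 ,  0.0514,  0.022 ]), array([202. ,  76.8]), np.int32(72)), (array([0.4714, 0.2492, 0.022 ]), array([337.7, 156.2]), np.int32(117)), (array([ 0.5106, -0.4008,  0.022 ]), array([152.8, 258. ]), np.int32(209))] [(array([ 0.509 , -0.4005,  0.022 ]), array([362. , 187.9]), np.int32(195)), (array([0.4736, 0.2489, 0.022 ]), array([144.6, 201.8]), np.int32(207))]
pose [ 0.4496 -0.4074  0.1212] th 0.1271 F [-1.5 -0.4  0.1] w 1.002 gf 0.0 t 22.2 q [-0.86  0.1   1.75  0.    1.29  0.58]
  x5: dx -0.0110 dy 0.0021 dz 0.2363 yaw 0.0007 claw -1
  x6: dx -0.0110 dy 0.0021 dz 0.2363 yaw 0.0007 claw 1
rows 11
```

View pics/c7.png

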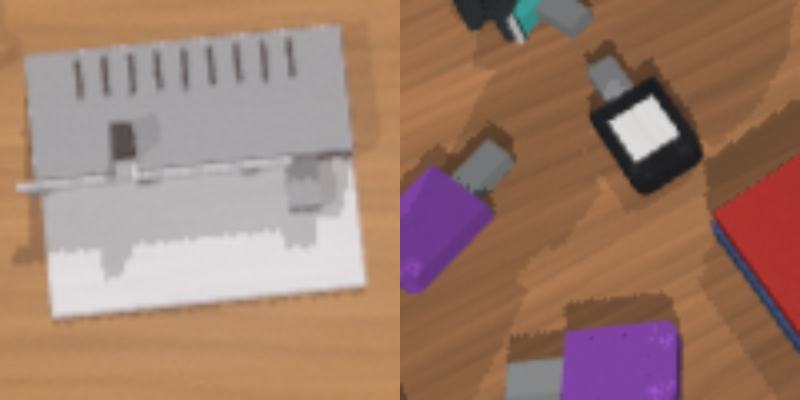

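Right bay is filled (tongue at crop (305,185)); the other fresh cartridge hasn't moved. Grasp it.

Emit:
send_rows(
  increments=[
    {"dx":-0.01,"dy":0.002,"dz":0.1,"yaw":0,"claw":-1},
    {"dx":-0.01,"dy":0.002,"dz":0.2,"yaw":0,"claw":-1},
    {"dx":-0.01,"dy":0.002,"dz":0.236,"yaw":0,"claw":-1},
    {"dx":-0.01,"dy":0.002,"dz":0.236,"yaw":0,"claw":-1},
    {"dx":-0.01,"dy":0.002,"dz":0.236,"yaw":0,"claw":-1},
    {"dx":-0.01,"dy":0.002,"dz":0.236,"yaw":0,"claw":1},
    {"dx":-0.01,"dy":0.002,"dz":0.236,"yaw":0,"claw":1},
    {"dx":-0.01,"dy":0.002,"dz":0.236,"yaw":0,"claw":1},
    {"dx":-0.01,"dy":0.002,"dz":0.236,"yaw":0,"claw":1},
    {"dx":-0.01,"dy":0.002,"dz":0.236,"yaw":0,"claw":1},
    {"dx":-0.01,"dy":0.002,"dz":0.236,"yaw":0,"claw":1},
  ],
)

```text
time: 23.58
tool_pos: [0.4443, -0.4104, 0.0039]
tool_rot: [0.0, 0.998, 0.063, 0.0]
contact_force: [-0.9, 1.7, 5.3]
gripper_width: 0.264
grasp_force: 62.7
```

```bash
python3 -c "
from h import *
s=manip.state();p=s['tool_pos']
a=dk(-135,0)
plan([(*p[:2],.09,.127,1,1),(*a,.09,PSI,1,1),(*a,.013,PSI,1,1)])"
```

```text
pose [ 0.4443 -0.4104  0.0039] th 0.1256 F [-0.9  1.7  5.3] w 0.264 gf 62.7 t 23.6 q [-0.87  0.25  1.81  0.    1.09  0.58]
  x3: dx 0.0000 dy 0.0000 dz -0.1722 yaw -0.0010 claw 1
  x8: dx 0.1857 dy -0.7768 dz -0.1722 yaw 0.0210 claw 1
  x3: dx 0.1857 dy -0.7768 dz -0.0182 yaw 0.0210 claw 1
rows 14
```

Emit:
send_rows(
  increments=[
    {"dx":0,"dy":0,"dz":-0.172,"yaw":0,"claw":1},
    {"dx":0,"dy":0,"dz":-0.172,"yaw":0,"claw":1},
    {"dx":0,"dy":0,"dz":-0.172,"yaw":0,"claw":1},
    {"dx":0.186,"dy":-0.777,"dz":-0.172,"yaw":0.021,"claw":1},
    {"dx":0.186,"dy":-0.777,"dz":-0.172,"yaw":0.021,"claw":1},
    {"dx":0.186,"dy":-0.777,"dz":-0.172,"yaw":0.021,"claw":1},
    {"dx":0.186,"dy":-0.777,"dz":-0.172,"yaw":0.021,"claw":1},
    {"dx":0.186,"dy":-0.777,"dz":-0.172,"yaw":0.021,"claw":1},
    {"dx":0.186,"dy":-0.777,"dz":-0.172,"yaw":0.021,"claw":1},
    {"dx":0.186,"dy":-0.777,"dz":-0.172,"yaw":0.021,"claw":1},
    {"dx":0.186,"dy":-0.777,"dz":-0.172,"yaw":0.021,"claw":1},
    {"dx":0.186,"dy":-0.777,"dz":-0.015,"yaw":0.021,"claw":1},
    {"dx":0.186,"dy":-0.777,"dz":-0.015,"yaw":0.021,"claw":1},
    {"dx":0.186,"dy":-0.777,"dz":-0.015,"yaw":0.021,"claw":1},
    {"dx":0.186,"dy":-0.777,"dz":-0.015,"yaw":0.021,"claw":1},
  ],
)

```text
time: 25.45
tool_pos: [0.4884, -0.0139, 0.0114]
tool_rot: [0.0, 0.999, 0.046, 0.001]
contact_force: [0.5, -0.2, -1.1]
gripper_width: 0.261
grasp_force: 62.4
```

```bash
python3 -c "
from h import *
b=snap('scene','scene7')
o=cv2.resize(b[150:300,220:370],(600,600))
cv2.imwrite('pics/c8.png',o)
plan([(*dk(x,0),.0094,PSI,1) for x in(-135,-80,-25)])"
```

```text
pose [ 0.4887 -0.0138  0.0117] th 0.0932 F [ 1.9  1.1 -1.4] w 0.265 gf 62.4 t 25.5 q [-0.18 -0.02  2.09 -0.    1.08  1.3 ]
  x1: dx -0.0016 dy -0.0010 dz 0.0047 yaw -0.0005 claw 1
  x2: dx 0.1084 dy -0.0011 dz 0.0047 yaw -0.0005 claw 1
  x2: dx 0.2184 dy -0.0012 dz 0.0047 yaw -0.0005 claw 1
rows 5
```

View pics/c8.png

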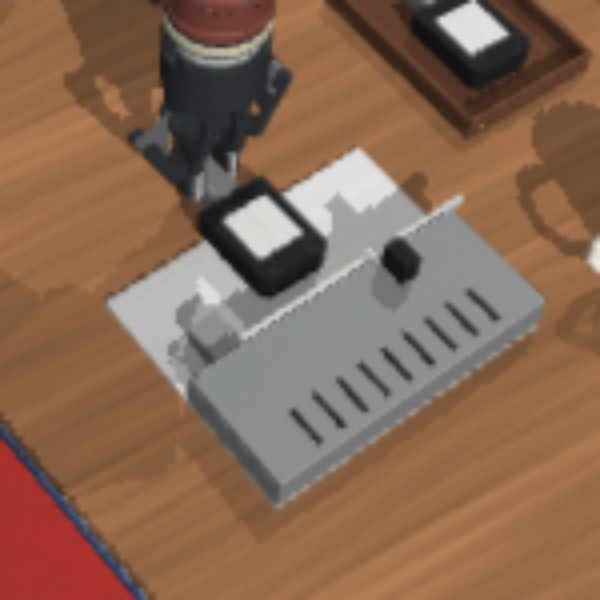

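The cartridge is held level and square in front of the middle bay. Insert it.

Emit:
send_rows(
  increments=[
    {"dx":0,"dy":-0.001,"dz":0.004,"yaw":0,"claw":1},
    {"dx":0.03,"dy":-0.001,"dz":0.004,"yaw":0,"claw":1},
    {"dx":0.05,"dy":-0.001,"dz":0.004,"yaw":0,"claw":1},
    {"dx":0.07,"dy":-0.001,"dz":0.004,"yaw":0,"claw":1},
    {"dx":0.085,"dy":-0.001,"dz":0.004,"yaw":0,"claw":1},
    {"dx":0.1,"dy":-0.001,"dz":0.004,"yaw":0,"claw":1},
    {"dx":0.115,"dy":-0.001,"dz":0.004,"yaw":0,"claw":1},
    {"dx":0.115,"dy":-0.001,"dz":0.004,"yaw":0,"claw":1},
  ],
)

```text
time: 26.5
tool_pos: [0.5172, -0.0089, 0.0028]
tool_rot: [0.0, 0.998, 0.049, -0.038]
contact_force: [-85.4, -15.0, 57.7]
gripper_width: 0.262
grasp_force: 110.5
```

Blocked at the face. Back off straight away.

Emit:
send_rows(
  increments=[
    {"dx":-0.07,"dy":0,"dz":-0.014,"yaw":0,"claw":1},
    {"dx":-0.07,"dy":0,"dz":-0.014,"yaw":0,"claw":1},
    {"dx":-0.07,"dy":0,"dz":-0.014,"yaw":0,"claw":1},
  ],
)

```text
time: 26.88
tool_pos: [0.5118, -0.0106, 0.0166]
tool_rot: [0.0, 0.999, 0.047, 0.001]
contact_force: [0.7, -1.1, -1.1]
gripper_width: 0.265
grasp_force: 68.8
```

```bash
python3 -c "
from h import *
a=snap('top','top8');b=snap('scene','scene8')
o=np.hstack([cv2.resize(a[110:210,180:280],(400,500)),cv2.resize(b[170:270,240:320],(400,500))])
cv2.imwrite('pics/c9.png',o)
plan([(*dk(x,0),.0094,PSI,1) for x in(-135,)])"
```

```text
pose [ 0.5118 -0.0105  0.0165] th 0.0944 F [-0.4 -0.  -1.3] w 0.261 gf 68.8 t 27.0 q [-0.17  0.02  2.03  0.    1.09  1.31]
  x1: dx -0.0484 dy 0.0012 dz 0.0141 yaw 0.0003 claw 1
rows 1
```

View pics/c9.png

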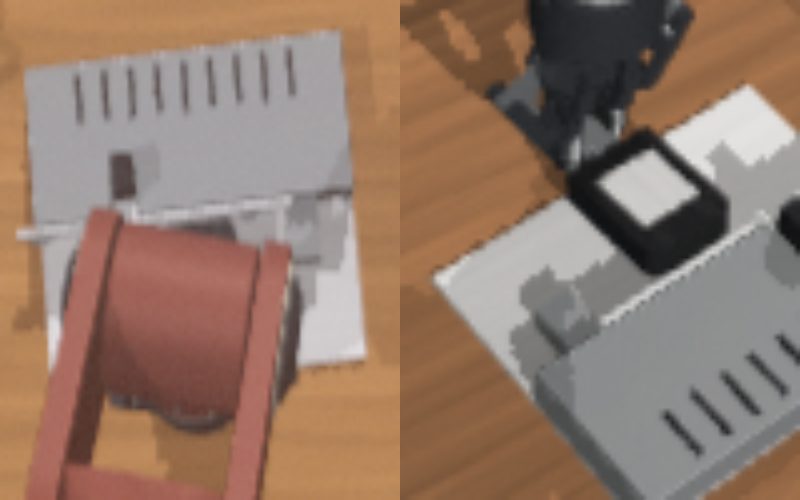

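The lock bar is unchanged and the cartridge is still in the hand. Check where it sits relative to the tool, against the same measurement from the first insertion.

```bash
python3 -c "
from h import *
def indock(P):
    d=np.array(P[:2])-O;c,s=np.cos(PSI),np.sin(PSI);return (np.array([c*d[0]+s*d[1],-s*d[0]+c*d[1]])*1000).round(1)
for f,z,t in(('scene5',.013-.0051+.022,(.4960,-.0937)),('scene7',.0117-.0039+.022,(.4886,-.0138)),('scene8',.0165-.0039+.022,(.5118,-.0105))):
    im=cv2.imread(f'pics/{f}.png')
    for c in carts(im,'scene',z):
        if .5<c[0][0]<.65 and -.15<c[0][1]<.1:
            l=c; hsv=cv2.cvtColor(im,cv2.COLOR_BGR2HSV); w=((hsv[...,1]<50)&(hsv[...,2]>170)).astype(np.uint8)
            _,lab,_,_=cv2.connectedComponentsWithStats(w); i=lab[int(c[1][1]),int(c[1][0])]
            ys,xs=np.where(lab==i); q=cv2.boxPoints(cv2.minAreaRect(np.float32(np.c_[xs,ys])))
            W=np.array([ray('scene',*p,z)[:2] for p in q]); e=[W[1]-W[0],W[2]-W[1]]
            print(f,'label dock',indock(c[0]),'tool dock',indock(t),[ (round(np.hypot(*v),3),round(np.degrees(np.arctan2(v[1],v[0])),1)) for v in e])
im=cv2.imread('pics/top6.png')
"

```

```text
scene5 label dock [-70.1 -81.6] tool dock [-134.4  -80.7] [(np.float64(0.039), np.float64(104.1)), (np.float64(0.044), np.float64(3.6))]
scene7 label dock [-69.4  -0.9] tool dock [-134.2   -0.5] [(np.float64(0.038), np.float64(108.9)), (np.float64(0.047), np.float64(6.9))]
scene8 label dock [-57.7   4.1] tool dock [-110.8    0.6] [(np.float64(0.04), np.float64(108.6)), (np.float64(0.042), np.float64(6.7))]
```

The cartridge slipped about 12 mm back in the grip and is maybe pitched. Lay it down on free desk, re-measure and regrasp.

```bash
python3 -c "
from h import *
s=manip.state();p=s['tool_pos']
plan([(*p[:2],.09,PSI,1,1),(.454,-.2366,.09,PSI,1,1),(.454,-.2366,.010,PSI,1,1)])"
```

```text
pose [ 0.5118 -0.0105  0.0165] th 0.0944 F [-0.4 -0.  -1.3] w 0.261 gf 68.8 t 27.0 q [-0.17  0.02  2.03  0.    1.09  1.31]
  x3: dx 0.0000 dy 0.0000 dz -0.1471 yaw 0.0003 claw 1
  x6: dx -0.1578 dy 0.4393 dz -0.1471 yaw 0.0003 claw 1
  x3: dx -0.1578 dy 0.4393 dz 0.0129 yaw 0.0003 claw 1
rows 12
```

Emit:
send_rows(
  increments=[
    {"dx":-0.06,"dy":0,"dz":0,"yaw":0,"claw":1},
    {"dx":-0.06,"dy":0,"dz":-0.147,"yaw":0,"claw":1},
    {"dx":-0.06,"dy":0,"dz":-0.147,"yaw":0,"claw":1},
    {"dx":-0.158,"dy":0.439,"dz":-0.147,"yaw":0,"claw":1},
    {"dx":-0.158,"dy":0.439,"dz":-0.147,"yaw":0,"claw":1},
    {"dx":-0.158,"dy":0.439,"dz":-0.147,"yaw":0,"claw":1},
    {"dx":-0.158,"dy":0.439,"dz":-0.147,"yaw":0,"claw":1},
    {"dx":-0.158,"dy":0.439,"dz":-0.147,"yaw":0,"claw":1},
    {"dx":-0.158,"dy":0.439,"dz":-0.03,"yaw":0,"claw":1},
    {"dx":-0.158,"dy":0.439,"dz":-0.03,"yaw":0,"claw":1},
    {"dx":-0.158,"dy":0.439,"dz":-0.03,"yaw":0,"claw":1},
  ],
)

```text
time: 28.35
tool_pos: [0.4529, -0.2361, 0.0316]
tool_rot: [0.0, 0.999, 0.048, 0.0]
contact_force: [0.1, -1.2, -0.8]
gripper_width: 0.267
grasp_force: 68.7
```

```bash
python3 -c "
from h import *
a=snap('top','top9');b=snap('scene','scene9')
o=np.hstack([cv2.resize(a[140:240,260:340],(400,500)),cv2.resize(b[170:270,170:250],(400,500))])
cv2.imwrite('pics/c10.png',o)
plan([])"
```

```text
pose [ 0.4539 -0.237   0.0332] th 0.095 F [ 0.5 -0.4 -1.7] w 0.271 gf 68.7 t 28.4 q [-0.63 -0.    2.03  0.    1.12  0.85]
rows 0
```

View pics/c10.png

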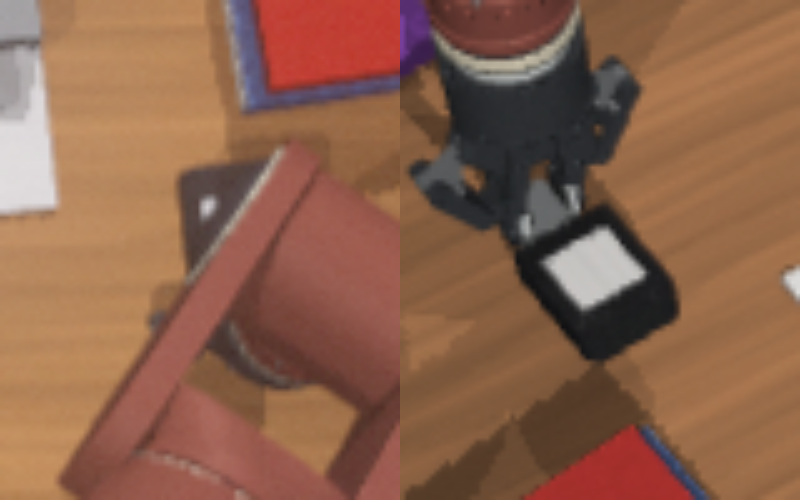

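The front face looks taller than before, so the nose is pitched in the grip. Lower it and release so it settles flat.

Emit:
send_rows(
  increments=[
    {"dx":0,"dy":0,"dz":0.02,"yaw":0,"claw":1},
    {"dx":0,"dy":0,"dz":0.035,"yaw":0,"claw":1},
    {"dx":0,"dy":0,"dz":0.042,"yaw":0,"claw":1},
    {"dx":0,"dy":0,"dz":0.042,"yaw":0,"claw":1},
    {"dx":0,"dy":0,"dz":0.042,"yaw":0,"claw":0.2},
    {"dx":0,"dy":0,"dz":0.042,"yaw":0,"claw":0},
    {"dx":0,"dy":0,"dz":0.042,"yaw":0,"claw":-0.5},
    {"dx":0,"dy":0,"dz":0.042,"yaw":0,"claw":-1},
    {"dx":0,"dy":0,"dz":0.042,"yaw":0,"claw":-1},
    {"dx":0,"dy":0,"dz":-0.2,"yaw":0,"claw":-1},
    {"dx":0,"dy":0,"dz":-0.2,"yaw":0,"claw":-1},
    {"dx":0,"dy":0,"dz":-0.2,"yaw":0,"claw":-1},
    {"dx":0.1,"dy":-0.5,"dz":-0.25,"yaw":0,"claw":-1},
    {"dx":0.1,"dy":-0.5,"dz":-0.25,"yaw":0,"claw":-1},
    {"dx":0.1,"dy":-0.5,"dz":-0.25,"yaw":0,"claw":-1},
    {"dx":0.1,"dy":-0.5,"dz":-0.25,"yaw":0,"claw":-1},
    {"dx":0.1,"dy":-0.5,"dz":-0.25,"yaw":0,"claw":-1},
  ],
)

```text
time: 30.58
tool_pos: [0.478, 0.0204, 0.1553]
tool_rot: [-0.0, 0.999, 0.05, -0.0]
contact_force: [-0.2, -0.5, 0.2]
gripper_width: 0.998
grasp_force: 0.0
```

```bash
python3 -c "
from h import *
a=snap('top','top10');b=snap('scene','scene10')
print(carts(a,'top'),carts(b,'scene'))
for n,im in(('top',a),('scene',b)):
    try: print(n,fresh(im,(.51,-.23),n))
    except Exception as e: print(n,e)
plan([])"
```

```text
[(array([ 0.5111, -0.231 ,  0.022 ]), array([305.4, 187.7]), np.int32(188)), (array([0.4736, 0.2489, 0.022 ]), array([144.6, 201.8]), np.int32(207))] [(array([-0.1122,  0.048 ,  0.022 ]), array([201.3,  77.2]), np.int32(62)), (array([0.4714, 0.2492, 0.022 ]), array([337.7, 156.2]), np.int32(117)), (array([ 0.5127, -0.233 ,  0.022 ]), array([209.7, 231. ]), np.int32(172))]
top (array([ 0.5108, -0.2313]), array([ 0.4526, -0.2371]), 'dist', np.float64(0.0584), 'yaw', np.float64(0.1), np.int32(167), np.int32(95))
scene (array([ 0.5127, -0.233 ]), array([ 0.4537, -0.2385]), 'dist', np.float64(0.0593), 'yaw', np.float64(0.093), np.int32(172), np.int32(89))
pose [0.478  0.0177 0.155 ] th 0.0962 F [ 0.1 -0.2  0. ] w 1.003 gf 0.0 t 30.7 q [-0.12 -0.25  2.02 -0.    1.37  1.36]
rows 0
```

It's flat again at (0.512,-0.232), yaw 0.097, and both views agree. Regrasp, and this time carry it lower so the block slides on the plate under the lock bar.

```bash
python3 -c "
from h import *
g=(.4461,-.2386)
plan([(*g,.1,.097,-1,1),(*g,.0045,.097,-1,2),(*g,.0045,.097,1,5),])"
```

```text
pose [0.478  0.0177 0.155 ] th 0.0962 F [ 0.1 -0.2  0. ] w 1.003 gf 0.0 t 30.7 q [-0.12 -0.25  2.02 -0.    1.37  1.36]
  x6: dx -0.1127 dy 0.5042 dz 0.1099 yaw -0.0005 claw -1
  x4: dx -0.1127 dy 0.5042 dz 0.3009 yaw -0.0005 claw -1
  x6: dx -0.1127 dy 0.5042 dz 0.3009 yaw -0.0005 claw 1
rows 16
```

Emit:
send_rows(
  increments=[
    {"dx":-0.113,"dy":0.504,"dz":0.11,"yaw":0,"claw":-1},
    {"dx":-0.113,"dy":0.504,"dz":0.11,"yaw":0,"claw":-1},
    {"dx":-0.113,"dy":0.504,"dz":0.11,"yaw":0,"claw":-1},
    {"dx":-0.113,"dy":0.504,"dz":0.11,"yaw":0,"claw":-1},
    {"dx":-0.113,"dy":0.504,"dz":0.11,"yaw":0,"claw":-1},
    {"dx":-0.113,"dy":0.504,"dz":0.11,"yaw":0,"claw":-1},
    {"dx":-0.113,"dy":0.504,"dz":0.25,"yaw":0,"claw":-1},
    {"dx":-0.113,"dy":0.504,"dz":0.3,"yaw":0,"claw":-1},
    {"dx":-0.113,"dy":0.504,"dz":0.3,"yaw":0,"claw":-1},
    {"dx":-0.113,"dy":0.504,"dz":0.3,"yaw":0,"claw":-1},
    {"dx":-0.113,"dy":0.504,"dz":0.3,"yaw":0,"claw":1},
    {"dx":-0.113,"dy":0.504,"dz":0.3,"yaw":0,"claw":1},
    {"dx":-0.113,"dy":0.504,"dz":0.3,"yaw":0,"claw":1},
    {"dx":-0.113,"dy":0.504,"dz":0.3,"yaw":0,"claw":1},
    {"dx":-0.113,"dy":0.504,"dz":0.3,"yaw":0,"claw":1},
    {"dx":-0.113,"dy":0.504,"dz":0.3,"yaw":0,"claw":1},
  ],
)

```text
time: 32.67
tool_pos: [0.4461, -0.2392, 0.0065]
tool_rot: [0.0, 0.999, 0.047, 0.0]
contact_force: [-2.5, 1.9, 5.8]
gripper_width: 0.26
grasp_force: 62.6
```

```bash
python3 -c "
from h import *
s=manip.state();p=s['tool_pos']
a=dk(-130,0)
plan([(*p[:2],.09,.097,1,1),(*a,.09,PSI,1,2),(*a,.015,PSI,1,1)])"
```

```text
pose [ 0.4461 -0.2392  0.0065] th 0.0939 F [-2.5  1.9  5.8] w 0.26 gf 62.6 t 32.7 q [-0.64  0.03  2.04  0.    1.07  0.84]
  x3: dx 0.0000 dy 0.0000 dz -0.1670 yaw -0.0021 claw 1
  x6: dx 0.1353 dy -0.4419 dz -0.1670 yaw -0.0001 claw 1
  x3: dx 0.1353 dy -0.4419 dz -0.0170 yaw -0.0001 claw 1
rows 12
```

Emit:
send_rows(
  increments=[
    {"dx":0,"dy":0,"dz":-0.171,"yaw":0,"claw":1},
    {"dx":0,"dy":0,"dz":-0.171,"yaw":0,"claw":1},
    {"dx":0,"dy":0,"dz":-0.171,"yaw":0,"claw":1},
    {"dx":0.135,"dy":-0.442,"dz":-0.171,"yaw":0,"claw":1},
    {"dx":0.135,"dy":-0.442,"dz":-0.171,"yaw":0,"claw":1},
    {"dx":0.135,"dy":-0.442,"dz":-0.171,"yaw":0,"claw":1},
    {"dx":0.135,"dy":-0.442,"dz":-0.171,"yaw":0,"claw":1},
    {"dx":0.135,"dy":-0.442,"dz":-0.171,"yaw":0,"claw":1},
    {"dx":0.135,"dy":-0.442,"dz":-0.021,"yaw":0,"claw":1},
    {"dx":0.135,"dy":-0.442,"dz":-0.021,"yaw":0,"claw":1},
    {"dx":0.135,"dy":-0.442,"dz":-0.021,"yaw":0,"claw":1},
    {"dx":0.135,"dy":-0.442,"dz":-0.021,"yaw":0,"claw":1},
  ],
)

```text
time: 34.17
tool_pos: [0.4937, -0.0135, 0.0179]
tool_rot: [0.0, 0.999, 0.047, 0.001]
contact_force: [0.1, -0.4, -1.0]
gripper_width: 0.259
grasp_force: 61.7
```

```bash
python3 -c "
from h import *
b=snap('scene','scene11')
print(carts(b,'scene',.015-.0065+.022), dk(-64,0))
plan([(*dk(x,0),.0107,PSI,1) for x in(-130,-112,-90)])"
```

```text
[(array([-0.3968,  0.1229,  0.0305]), array([187.3,  33.2]), np.int32(69)), (array([0.4766, 0.2432, 0.0305]), array([337.7, 156.2]), np.int32(117)), (array([ 0.5589, -0.0073,  0.0305]), array([286.5, 207.3]), np.int32(158))] [ 0.55848254 -0.00670714]
pose [ 0.4939 -0.0134  0.0182] th 0.0934 F [-0.3 -0.1 -1.2] w 0.261 gf 61.7 t 34.2 q [-0.18 -0.02  2.07 -0.    1.09  1.3 ]
  x1: dx -0.0022 dy -0.0011 dz 0.0149 yaw -0.0004 claw 1
  x1: dx 0.0338 dy -0.0011 dz 0.0149 yaw -0.0004 claw 1
  x1: dx 0.0778 dy -0.0012 dz 0.0149 yaw -0.0004 claw 1
rows 3
```

Emit:
send_rows(
  increments=[
    {"dx":0,"dy":0,"dz":0.01,"yaw":0,"claw":1},
    {"dx":0,"dy":0,"dz":0.015,"yaw":0,"claw":1},
    {"dx":0.01,"dy":0,"dz":0.015,"yaw":0,"claw":1},
    {"dx":0.02,"dy":0,"dz":0.015,"yaw":0,"claw":1},
    {"dx":0.025,"dy":0,"dz":0.015,"yaw":0,"claw":1},
  ],
)

```text
time: 34.85
tool_pos: [0.505, -0.0118, 0.0104]
tool_rot: [0.0, 0.999, 0.047, -0.001]
contact_force: [-7.9, -0.7, 12.1]
gripper_width: 0.259
grasp_force: 63.3
```

Emit:
send_rows(
  increments=[
    {"dx":0.004,"dy":0,"dz":0,"yaw":0,"claw":1},
    {"dx":0.008,"dy":0,"dz":0,"yaw":0,"claw":1},
    {"dx":0.012,"dy":0,"dz":0,"yaw":0,"claw":1},
    {"dx":0.016,"dy":0,"dz":0,"yaw":0,"claw":1},
    {"dx":0.02,"dy":0,"dz":0,"yaw":0,"claw":1},
  ],
)

```text
time: 35.48
tool_pos: [0.5147, -0.0108, 0.0105]
tool_rot: [0.0, 0.999, 0.047, -0.001]
contact_force: [-6.6, -0.8, 11.1]
gripper_width: 0.264
grasp_force: 63.3
```

Emit:
send_rows(
  increments=[
    {"dx":0.004,"dy":0,"dz":-0.001,"yaw":0,"claw":1},
    {"dx":0.008,"dy":0,"dz":-0.001,"yaw":0,"claw":1},
    {"dx":0.012,"dy":0,"dz":-0.001,"yaw":0,"claw":1},
    {"dx":0.016,"dy":0,"dz":-0.001,"yaw":0,"claw":1},
    {"dx":0.02,"dy":0,"dz":-0.001,"yaw":0,"claw":1},
    {"dx":0.025,"dy":0,"dz":-0.001,"yaw":0,"claw":1},
  ],
)

```text
time: 36.22
tool_pos: [0.5271, -0.0096, 0.0105]
tool_rot: [0.0, 0.999, 0.047, -0.001]
contact_force: [-4.8, -0.3, 7.7]
gripper_width: 0.263
grasp_force: 62.9
```

It's past the entrance with low force. Continue.

Emit:
send_rows(
  increments=[
    {"dx":0.01,"dy":0,"dz":-0.001,"yaw":0,"claw":1},
    {"dx":0.02,"dy":0,"dz":-0.001,"yaw":0,"claw":1},
    {"dx":0.03,"dy":0,"dz":-0.001,"yaw":0,"claw":1},
    {"dx":0.04,"dy":0,"dz":-0.001,"yaw":0,"claw":1},
    {"dx":0.05,"dy":0,"dz":-0.001,"yaw":0,"claw":1},
    {"dx":0.06,"dy":0,"dz":-0.001,"yaw":0,"claw":1},
    {"dx":0.07,"dy":0,"dz":-0.001,"yaw":0,"claw":1},
    {"dx":0.08,"dy":0,"dz":-0.001,"yaw":0,"claw":1},
  ],
)

```text
time: 37.22
tool_pos: [0.5671, -0.0057, 0.0106]
tool_rot: [0.0, 0.999, 0.047, -0.0]
contact_force: [-5.6, -1.1, 6.7]
gripper_width: 0.262
grasp_force: 62.7
```

Emit:
send_rows(
  increments=[
    {"dx":0.012,"dy":0,"dz":0,"yaw":0,"claw":1},
    {"dx":0.024,"dy":0,"dz":0,"yaw":0,"claw":1},
    {"dx":0.036,"dy":0,"dz":0,"yaw":0,"claw":1},
    {"dx":0.046,"dy":0,"dz":0,"yaw":0,"claw":1},
    {"dx":0.054,"dy":0,"dz":0,"yaw":0,"claw":1},
  ],
)

```text
time: 37.85
tool_pos: [0.5941, -0.0032, 0.0106]
tool_rot: [0.0, 0.999, 0.047, -0.0]
contact_force: [-5.8, 0.3, 7.5]
gripper_width: 0.262
grasp_force: 62.7
```

```bash
python3 -c "
from h import *
print(dk(-23,0));plan([(*dk(-23,0),.0107,PSI,1)])"
```

```text
[ 0.59930154 -0.00285882]
pose [ 0.5941 -0.0032  0.0106] th 0.0943 F [-5.8  0.3  7.5] w 0.262 gf 62.7 t 37.9 q [-0.13  0.22  1.83 -0.    1.1   1.35]
  x1: dx 0.0105 dy 0.0003 dz -0.0002 yaw 0.0002 claw 1
rows 1
```

Emit:
send_rows(
  increments=[
    {"dx":0.004,"dy":0,"dz":0,"yaw":0,"claw":1},
    {"dx":0.008,"dy":0,"dz":0,"yaw":0,"claw":1},
    {"dx":0.012,"dy":0,"dz":0,"yaw":0,"claw":1},
    {"dx":0.014,"dy":0,"dz":0,"yaw":0,"claw":1},
    {"dx":0.014,"dy":0,"dz":0,"yaw":0,"claw":1},
  ],
)

```text
time: 38.48
tool_pos: [0.5975, -0.0028, 0.0106]
tool_rot: [0.0, 0.999, 0.047, -0.005]
contact_force: [-17.0, -1.5, 16.9]
gripper_width: 0.264
grasp_force: 64.0
```

Emit:
send_rows(
  increments=[
    {"dx":0.003,"dy":0,"dz":0,"yaw":0,"claw":1},
    {"dx":0.006,"dy":0,"dz":0,"yaw":0,"claw":1},
    {"dx":0.006,"dy":0,"dz":0,"yaw":0,"claw":1},
  ],
)

```text
time: 38.85
tool_pos: [0.5978, -0.0026, 0.0105]
tool_rot: [0.0, 0.999, 0.048, -0.009]
contact_force: [-28.2, -2.5, 26.2]
gripper_width: 0.265
grasp_force: 65.3
```

Firm stop: seated. Relax the push, release and go up.

Emit:
send_rows(
  increments=[
    {"dx":-0.004,"dy":0,"dz":0,"yaw":0,"claw":1},
    {"dx":-0.004,"dy":0,"dz":0,"yaw":0,"claw":0.3},
    {"dx":-0.004,"dy":0,"dz":0,"yaw":0,"claw":0},
    {"dx":-0.006,"dy":0,"dz":0,"yaw":0,"claw":-0.1},
    {"dx":-0.006,"dy":0,"dz":0,"yaw":0,"claw":-0.1},
    {"dx":-0.006,"dy":0,"dz":-0.22,"yaw":0,"claw":-0.1},
    {"dx":-0.006,"dy":0,"dz":-0.22,"yaw":0,"claw":-0.1},
    {"dx":-0.006,"dy":0,"dz":-0.22,"yaw":0,"claw":-0.1},
    {"dx":-0.2,"dy":-0.5,"dz":-0.3,"yaw":0,"claw":-1},
    {"dx":-0.2,"dy":-0.5,"dz":-0.3,"yaw":0,"claw":-1},
    {"dx":-0.2,"dy":-0.5,"dz":-0.3,"yaw":0,"claw":-1},
    {"dx":-0.2,"dy":-0.5,"dz":-0.3,"yaw":0,"claw":-1},
    {"dx":-0.2,"dy":-0.5,"dz":-0.3,"yaw":0,"claw":-1},
    {"dx":-0.2,"dy":-0.5,"dz":-0.3,"yaw":0,"claw":-1},
  ],
)

```text
time: 40.6
tool_pos: [0.4797, 0.2384, 0.159]
tool_rot: [0.0, 0.999, 0.048, -0.0]
contact_force: [-0.5, -0.7, -0.4]
gripper_width: 1.002
grasp_force: 0.0
```

```bash
python3 -c "
from h import *
a=snap('top','top12');b=snap('scene','scene12')
o=np.hstack([cv2.resize(a[105:205,180:280],(400,400),interpolation=2),cv2.resize(b[180:280,240:340],(400,400),interpolation=2)])
cv2.imwrite('pics/c11.png',o)
g=dk(20,50)
plan([(*g,.13,PSI,-1,1),(*g,.046,PSI,-1,1),(*g,.046,PSI,1,5)])"
```

```text
pose [0.4805 0.2369 0.1588] th 0.0942 F [-0.5  0.6  0. ] w 0.998 gf 0.0 t 40.7 q [ 0.32 -0.1   1.89 -0.    1.36  1.8 ]
  x6: dx 0.2775 dy 0.3998 dz 0.0576 yaw 0.0001 claw -1
  x3: dx 0.2775 dy 0.3998 dz 0.2256 yaw 0.0001 claw -1
  x6: dx 0.2775 dy 0.3998 dz 0.2256 yaw 0.0001 claw 1
rows 15
```

View pics/c11.png

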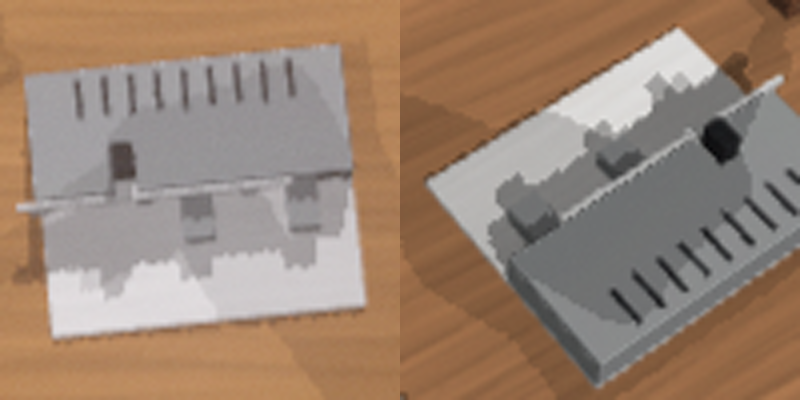

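Both tongues stick out equally, as the seated one did at the start. Now shut the lock.

Emit:
send_rows(
  increments=[
    {"dx":0.277,"dy":0.4,"dz":0.057,"yaw":0,"claw":-1},
    {"dx":0.277,"dy":0.4,"dz":0.057,"yaw":0,"claw":-1},
    {"dx":0.277,"dy":0.4,"dz":0.057,"yaw":0,"claw":-1},
    {"dx":0.277,"dy":0.4,"dz":0.057,"yaw":0,"claw":-1},
    {"dx":0.277,"dy":0.4,"dz":0.057,"yaw":0,"claw":-1},
    {"dx":0.277,"dy":0.4,"dz":0.057,"yaw":0,"claw":-1},
    {"dx":0.277,"dy":0.4,"dz":0.225,"yaw":0,"claw":-1},
    {"dx":0.277,"dy":0.4,"dz":0.225,"yaw":0,"claw":-1},
    {"dx":0.277,"dy":0.4,"dz":0.225,"yaw":0,"claw":-1},
    {"dx":0.277,"dy":0.4,"dz":0.225,"yaw":0,"claw":1},
    {"dx":0.277,"dy":0.4,"dz":0.225,"yaw":0,"claw":1},
    {"dx":0.277,"dy":0.4,"dz":0.225,"yaw":0,"claw":1},
    {"dx":0.277,"dy":0.4,"dz":0.225,"yaw":0,"claw":1},
    {"dx":0.277,"dy":0.4,"dz":0.225,"yaw":0,"claw":1},
    {"dx":0.277,"dy":0.4,"dz":0.225,"yaw":0,"claw":1},
  ],
)

```text
time: 42.58
tool_pos: [0.638, 0.0512, 0.0484]
tool_rot: [0.0, 0.999, 0.047, 0.001]
contact_force: [-1.3, -0.8, 5.6]
gripper_width: 0.168
grasp_force: 60.8
```

Emit:
send_rows(
  increments=[
    {"dx":0,"dy":0.012,"dz":0,"yaw":0,"claw":1},
    {"dx":0,"dy":0.024,"dz":0,"yaw":0,"claw":1},
    {"dx":0,"dy":0.034,"dz":0,"yaw":0,"claw":1},
    {"dx":0,"dy":0.042,"dz":0,"yaw":0,"claw":1},
    {"dx":0,"dy":0.046,"dz":0,"yaw":0,"claw":1},
    {"dx":0,"dy":0.046,"dz":0,"yaw":0,"claw":1},
  ],
)

```text
time: 43.32
tool_pos: [0.6398, 0.0312, 0.0484]
tool_rot: [-0.003, 0.999, 0.047, 0.0]
contact_force: [-2.0, 9.6, 6.8]
gripper_width: 0.168
grasp_force: 60.9
```

Lock is back at its shut stop. Release it, then go round to the robot side of the lever.

Emit:
send_rows(
  increments=[
    {"dx":0,"dy":-0.005,"dz":0,"yaw":0,"claw":1},
    {"dx":0,"dy":-0.005,"dz":0,"yaw":0,"claw":-0.6},
    {"dx":0,"dy":-0.005,"dz":0,"yaw":0,"claw":-0.6},
    {"dx":0,"dy":-0.005,"dz":0,"yaw":0,"claw":-0.6},
    {"dx":0,"dy":-0.005,"dz":0,"yaw":0,"claw":-0.6},
    {"dx":0,"dy":-0.005,"dz":-0.25,"yaw":0,"claw":-0.6},
    {"dx":0,"dy":-0.005,"dz":-0.25,"yaw":0,"claw":-0.6},
    {"dx":0,"dy":-0.005,"dz":-0.25,"yaw":0,"claw":-0.6},
    {"dx":-0.4,"dy":-0.45,"dz":-0.3,"yaw":0.02,"claw":1},
    {"dx":-0.4,"dy":-0.45,"dz":-0.3,"yaw":0.02,"claw":1},
    {"dx":-0.4,"dy":-0.45,"dz":-0.3,"yaw":0.02,"claw":1},
    {"dx":-0.4,"dy":-0.45,"dz":-0.3,"yaw":0.02,"claw":1},
    {"dx":-0.4,"dy":-0.45,"dz":-0.3,"yaw":0.02,"claw":1},
    {"dx":-0.4,"dy":-0.45,"dz":-0.3,"yaw":0.02,"claw":1},
    {"dx":-0.4,"dy":-0.45,"dz":-0.3,"yaw":0.02,"claw":1},
  ],
)

```text
time: 45.2
tool_pos: [0.4193, 0.2334, 0.1968]
tool_rot: [0.0, 0.999, 0.032, -0.0]
contact_force: [0.4, 0.2, 0.4]
gripper_width: 0.003
grasp_force: 0.0
```

```bash
python3 -c "
from h import *
a=snap('top','top13');b=snap('scene','scene13')
plan([(.355,.409,.15,.06,1,1),(.355,.409,.056,.06,1,1),(.40,.411,.056,.06,1),(.463,.4145,.056,.06,1)])"
```

```text
pose [0.4199 0.2329 0.1968] th 0.0627 F [0.6 0.2 0.1] w 0.005 gf 0.0 t 45.3 q [ 0.35 -0.28  1.98 -0.    1.45  1.86]
  x5: dx -0.1074 dy -0.3597 dz 0.0936 yaw 0.0018 claw 1
  x3: dx -0.1074 dy -0.3597 dz 0.2816 yaw 0.0018 claw 1
  x2: dx -0.0173 dy -0.3581 dz 0.2816 yaw 0.0018 claw 1
  x2: dx 0.1089 dy -0.3572 dz 0.2816 yaw 0.0018 claw 1
rows 12
```

```bash
python3 -c "
import cv2,numpy as np
for f in('top0','top12','top13'):
    h=cv2.cvtColor(cv2.imread(f'pics/{f}.png'),cv2.COLOR_BGR2GRAY)[134:152,200:232]; ys,xs=np.where(h<90); print(f,xs.mean()+200,ys.mean()+134,len(xs))"
```

```text
top0 217.0731707317073 144.1951219512195 41
top12 210.13333333333333 144.93333333333334 45
top13 217.02380952380952 144.28571428571428 42
```

Grip is back at its starting pixel, so the lock is shut. Power on.

Emit:
send_rows(
  increments=[
    {"dx":-0.107,"dy":-0.36,"dz":0.094,"yaw":0,"claw":1},
    {"dx":-0.107,"dy":-0.36,"dz":0.094,"yaw":0,"claw":1},
    {"dx":-0.107,"dy":-0.36,"dz":0.094,"yaw":0,"claw":1},
    {"dx":-0.107,"dy":-0.36,"dz":0.094,"yaw":0,"claw":1},
    {"dx":-0.107,"dy":-0.36,"dz":0.282,"yaw":0,"claw":1},
    {"dx":-0.107,"dy":-0.36,"dz":0.282,"yaw":0,"claw":1},
    {"dx":-0.107,"dy":-0.36,"dz":0.282,"yaw":0,"claw":1},
    {"dx":-0.05,"dy":-0.358,"dz":0.282,"yaw":0,"claw":1},
    {"dx":-0.017,"dy":-0.358,"dz":0.282,"yaw":0,"claw":1},
    {"dx":0.013,"dy":-0.358,"dz":0.282,"yaw":0,"claw":1},
    {"dx":0.043,"dy":-0.357,"dz":0.282,"yaw":0,"claw":1},
    {"dx":0.076,"dy":-0.357,"dz":0.282,"yaw":0,"claw":1},
    {"dx":0.109,"dy":-0.357,"dz":0.282,"yaw":0,"claw":1},
    {"dx":0.109,"dy":-0.357,"dz":0.282,"yaw":0,"claw":1},
    {"dx":-0.03,"dy":-0.357,"dz":0.282,"yaw":0,"claw":1},
    {"dx":-0.03,"dy":-0.357,"dz":0.282,"yaw":0,"claw":1},
    {"dx":-0.03,"dy":-0.357,"dz":0,"yaw":0,"claw":1},
    {"dx":-0.03,"dy":-0.357,"dz":0,"yaw":0,"claw":1},
    {"dx":-0.03,"dy":-0.357,"dz":0,"yaw":0,"claw":1},
  ],
)

```text
time: 47.68
tool_pos: [0.3955, 0.4127, 0.204]
tool_rot: [-0.003, 0.999, 0.032, 0.004]
contact_force: [-0.1, 0.4, -0.3]
gripper_width: -0.0
grasp_force: 0.0
```

```bash
python3 -c "
from h import *
a=snap('top','top14');b=snap('scene','scene14')
cv2.imwrite('pics/c12.png',cv2.resize(b[60:285,240:480],(800,600)) if 0 else cv2.resize(b[80:290,220:500],(800,600)))
plan([])"
```

```text
pose [0.3945 0.4118 0.2007] th 0.0641 F [-0.2 -0.2 -1.1] w 0.002 gf 0.0 t 47.8 q [ 0.68 -0.06  1.78 -0.    1.42  2.18]
rows 0
```

View pics/c12.png

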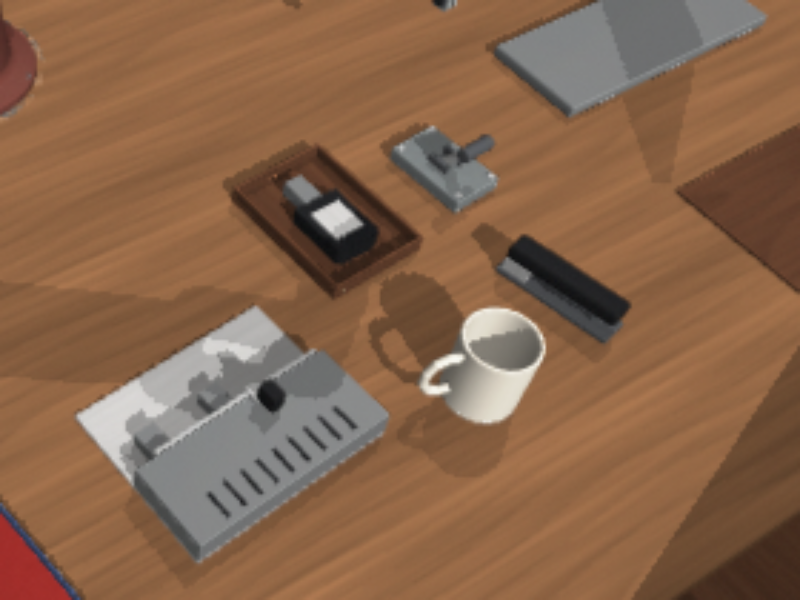

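The lever is on again, the lock is shut, both cartridges are seated and the used one lies flat in the tray. No fresh ones are left on the desk. Handing in.

```bash
python3 -c "
from h import *
print(manip.job_done())"
```

```text
the job is handed in; nothing more can be done
None
```

The changeover is finished and handed in, in the order asked: the used cartridge is in the tray, both fresh ones are home in the right and middle bays, the lock is shut and the power is back on; the middle one caught at the bay entrance on the first try (about 100 N at the wrist, limit 120), so I laid it down, regripped it and slid it in.

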